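# Hang the lift-off guard door on the test bay

## Robot

A 7-joint arm with a two-finger parallel gripper is mounted at the origin on the work surface. World frame = base frame: x ahead of the robot, y to its left, z up, the work surface at z = 0. Lengths are in mm, angles in rad, forces in N, time in s.
With the tool pointing down it reaches from about 350 to 900 mm from the base axis. Payload 7.2 kg.
Tool frame: the origin (TCP) lies at the very end of the fingers, on their centre line; the grasp point (between the pads) lies 19 mm behind it; z points along the fingers, y is the direction in which the jaws open and shut (so a half turn about z gives the same grasp; the last joint's range is limited). The gripper opens to 88 mm and grips with 3 to 60 N. Pads are 20 mm wide; open, the fingers measure 115 mm over their backs; the gripper's body (75 mm by 178 mm) begins 61 mm behind the grasp point.
Start: joints at [-1.386, 0.411, -0.013, 1.596, 0.006, 1.134, -0.082], TCP at [156.332, 605.137, 192.853] pointing down, gripper open.
Joint ranges: [-2.95, 2.95], [-0.29, 1.99], [-1.47, 1.44], [0.14, 2.54], [-1.03, 4.17], [0.13, 1.85], [-2.86, 2.86]. Speed limits (rad/s): [2.39, 2.39, 3.01, 3.01, 3.14, 3.14, 3.14].

## Interface

Orientations are given as a rotation vector (axis times angle).
In Python, from rig import bot gives the robot as it stands. The module is installed in compiled form; this text tells all that it offers.
- The arm moves only by the tool servo_tool, never from a script. Its argument "targets" is a list of rows, each an object of numbers: "tx", "ty", "tz": the shift along the world's x, y, z in cm; "yaw": the turn about the world's z in degrees; "jaw": the opening, from -1 (shut) to 1 (fully open). A call has 1 to 12 rows; each row shifts and turns the pose as measured when the row begins; what a row does not reach is not made up. A row lasts 1/10 s, in which the tool goes at most 50 mm and 8.59 degrees, less where a joint would pass 70% of its speed; a pose out of reach is approached as far as the arm can. A call with a gripper value outside its range is refused whole. The fingers move at their own pace and stop on an object; "grip_force" is the grip in N (left out, the last holds). Time passes only in rows, so rows that do not move let the fingers close. It gives the time, the measured TCP pose, the force and the opening at its end, in the units of the state.
- bot.observe(): the state, without advancing time (a new reading comes with each control period).
- bot.read_camera(name): name is "side" or "top" or "wrist"; returns a dict with "color" (420x560x3 uint8, blue, green, red), "fov_y" (degrees; the focal length in pixels is half the picture's height over the tangent of half this angle, whatever the lens; pixels are square), "cx", "cy" (the principal point, pixels), "xyz" and "attitude" of the camera in the world; the wrist camera has in their place "hand_eye" (4x4, takes a point from camera to tool coordinates, whose origin is the TCP and whose axes are the flange's). Camera axes: x right, y down, z forward; pixel columns grow to the right and rows downward; lengths in mm; the calibration is good to about 2 mm. A picture is of the moment at which its call begins: read the wrist's pose just before it. There is no depth.
- bot.hand_in(): hands the job in, once; it reports no verdict.
Trained networks look in the newest picture that a camera, given by its name, has taken for a name from the list of things; names that differ only in an ending like _2 or _b are one class to them, and where a whole thing is asked for, a point or a joint stands for the part that bears it (a point fixed in the world has none). Each returns a list of dicts, best first, with "confidence" (0 to 1); they miss things now and then, are a little off and sometimes report something else, mostly with a low value. They report only what shows in the picture. A call takes as long as a camera call. They do not tell look-alikes from the thing itself.
- bot.search_frame(target, camera): "location" ([row, column] in pixels, amid what is visible of it).
The state is a dict: "t": time; "qpos": joint angles; "joint_vel": joint speeds; "effort": joint torques, N m; "position": TCP position; "tool_rot": TCP orientation; "contact_force": force on the tool from outside, world axes, zero at the start; "torque": the same for the moment, N m; "finger_gap": opening from 0.0 (shut) to 1.0 (fully open).
Only numpy, scipy, OpenCV 4.12 (cv2) and the standard library are available. Lean on these libraries where they do the work, as an engineer would, in place of code of your own. Each camera call takes 0.05 s, during which the arm holds its last target. There are 200 camera calls.

## Task

Take the guard door that leans in the cradle, hang it on the test bay by lowering both hinge knuckles gently (not dropped) onto their pins until fully down, then swing it shut without slamming against the rubber pads. Leave the saucepan and the other things on the bench where they are.

Things in the scene. Friction and masses are not known exactly. Their poses are not given: they have to be found in the camera images.
- door_center (a point): Centre of the loose lift-off door: flat grey panel 170 wide (its y), 180 high (its z), 8 thick (its x), 0.3 to 0.6 kg. Its -x is the front (outer) face, +y the hinge edge, -y the free edge. Front has a vertical bar handle 70 long, standing 35 off the face, 60 from mid-width towards the free edge, its middle 20 below mid-height.
- door_top (a point): Middle of the door's top edge, 90 above its centre; axes as the door. At the start the door leans in the cradle, 35 degrees from vertical, its top towards the cradle's -y, front face up. The top 70 of the panel stands free of the cradle on both faces, to be gripped over the top edge, across the 8 thickness, tool tilted along the panel.
- knuckle_low (a point): Centre of the lower end of the bore of the door's lower hinge knuckle: steel sleeve 22 outside, 13.6 bore, 24 long, bore along the door's z, open at both ends. It is 99 from mid-width in the door's +y (14 beyond the panel's edge), in the panel's mid-plane, 15 above the lower edge. Axes as the door.
- knuckle_high (a point): The same point of the upper knuckle, 120 higher (135 above the door's lower edge). Axes as the door.
- free_edge (a point): Middle of the door's free edge (the edge away from the knuckles), 184 from the bore axis. Axes as the door.
- bay: Fixed test bay: open-topped grey guard frame 230 deep, 260 wide, 244 high. Origin on the bench at the middle of the front opening; x into the bay, y left as seen from the robot, z up. Two upright pins stand one above the other by its left (+y) jamb. A hung door turns freely on them; shut, its axes are parallel to the bay's, top edge 220 above the bench. It opens by swinging out to -x.
- pads (a point): Level with mid-height of the two rubber stop pads on the latch (right) jamb, on their faces, at bay x -12, y -82. The shut door's inner face lies against them (door mid-plane at bay x -16). Axes as the bay.
- keeper (a point): Outer end, underside, of the steel keeper tongue: 18 wide, 8 thick, 34 out from the frame, at bay x -34, y -79, 232 above the bench. It overhangs the top of the shut door by 12, so the door can be lowered onto the pins only while it stands open, more than about 15 degrees, and then swung in under it. Axes as the bay.
- pin_low (a point): Foot of the lower pin (bay x -16, y 99), on its bracket's flat top that carries the knuckle, 55 above the bench. Pin 10 thick, 28 tall, the top 8 tapering to 3; bracket 10 thick, 20 wide. Axes as the bay. Knuckle point and pin point coincide when the door is fully down.
- pin_high (a point): Foot of the upper pin, same shape, 120 above the lower one (175 above the bench). The lower knuckle must come in from the side beneath this pin's bracket (underside 165 above the bench): bring the door in with its knuckle points 30 to 65 above the pin feet, then lower.
- cradle: Fixed steel cradle on a base plate 140 x 150: a ledge and two sloping bars, 90 apart, carrying the leaning door; origin on the bench, x roughly away from the robot and along the ledge, y left; the door's lower edge lies at y +50, 45 above the bench, its hinge knuckles at the far (+x) end.
- saucepan: Bystander: white open saucepan, 110 across and 65 high, standing on the hotplate inside the bay. Origin: centre of its underside.
- jar: Bystander: small amber jar, 38 across and 60 high, standing between the bay and the cradle. Origin: centre of its underside.
- tape_roll: Bystander: roll of clear tape lying flat, 90 across, 24 high. Origin: centre of its underside.
- carton: Bystander: closed cardboard box 110 x 70 x 45 high. Origin: centre of its underside.
- screwdriver: Bystander: blue-handled screwdriver lying on the bench, about 200 long; origin under its middle.
- cup: Bystander: white mug with handle, 72 across, 80 high. Origin: centre of its underside.
- frying_pan: Bystander: dark round pan, 200 across, 45 high. Origin: centre of its underside.
There are look-alikes about, which are no part of the job. What is shaped like the part that bears door_center but red is not meant.

How it is judged (in metres and radians):
On the way:
1. the door hangs on both pins, fully down (horizontal distance between knuckle_low and pin_low below 0.004 m and z of knuckle_low in the frame of bay below 0.059 m and horizontal distance between knuckle_high and pin_high below 0.004 m and z of knuckle_high in the frame of bay below 0.179 m), for 0.2 s.
At the end, for the whole second after the job is handed in: Both knuckle points within 4 mm sideways of their pins' feet and no more than 4 mm above them, door upright within 3.4 degrees, its free edge no more than 12 mm short of the shut position, at rest and released (all of step 1 and x of free_edge in the frame of bay above -0.028 m and angle between door_center's own z axis and vertical below 0.06 rad and linear speed of door below 0.02 m/s and angular speed of door below 0.1 rad/s); the robot touches nothing.
It fails at once if the door was dropped onto the pins or slammed (faster than 0.35 m/s while over or on the pins) (horizontal distance between knuckle_low and pin_low below 0.008 m and z of knuckle_low in the frame of bay below 0.09 m and linear speed of door above 0.35 m/s).
It fails at once if the saucepan or another thing on the bench was shifted by more than 30 mm (distance of any of saucepan, jar, tape_roll, carton, screwdriver, cup, frying_pan from where it was at the start of the episode above 0.03 m).
It also fails if it takes over 70 s, if anything falls off the work surface, if the arm or the gripper's body presses on something with over 40 N, if the wrist force passes 120 N, or if a joint passes its speed limit or range.

## Working session

There is one attempt and no reset: what is moved stays moved. The work goes in short steps, Python scripts to look and compute and a tool call to move; the robot and the scene stay as the last step left them, time stands still between calls to the robot, and variables do not carry over. Pictures are saved under pics/ and viewed, about 8 in all and at most 12, crops included, and the job is handed in when it is done.

Besides the shell and the picture viewer there is one more tool, called after "Request:" by a JSON object that holds its "method" and its "body", one argument or row to a line. servo_tool: Moves the arm, as the interface text tells. Its arguments: {"type":"object","properties":{"targets":{"type":"array","items":{"type":"object","properties":{"tx":{"type":"number"},"ty":{"type":"number"},"tz":{"type":"number"},"yaw":{"type":"number"},"jaw":{"type":"number"}}}},"grip_force":{"type":"number"}},"required":["targets"]}

```bash
mkdir -p pics; cat > h.py <<'E'
import numpy as np, cv2
from scipy.spatial.transform import Rotation as R
from rig import bot
def cam(n):
    s=bot.observe(); c=bot.read_camera(n)
    c['f']=c['color'].shape[0]/2/np.tan(np.radians(c['fov_y'])/2)
    if 'hand_eye' in c:
        T=np.eye(4);T[:3,:3]=R.from_rotvec(s['tool_rot']).as_matrix();T[:3,3]=s['position']
        M=T@np.array(c['hand_eye']);c['Rm'],c['p']=M[:3,:3],M[:3,3]
    else:
        a=np.array(c['attitude'],float)
        c['Rm']=a if a.shape==(3,3) else R.from_rotvec(a).as_matrix()
        c['p']=np.array(c['xyz'],float)
    return c
def ray(c,rc):
    d=c['Rm']@np.array([(rc[1]-c['cx'])/c['f'],(rc[0]-c['cy'])/c['f'],1]);return c['p'],d/np.linalg.norm(d)
def onz(c,rc,z):
    p,d=ray(c,rc);return p+d*(z-p[2])/d[2]
def proj(c,X):
    v=(np.atleast_2d(X)-c['p'])@c['Rm'];return np.c_[v[:,1]/v[:,2]*c['f']+c['cy'],v[:,0]/v[:,2]*c['f']+c['cx']]
def tri(o):
    A=np.zeros((3,3));b=np.zeros(3)
    for c,rc in o:
        p,d=ray(c,rc);P=np.eye(3)-np.outer(d,d);A+=P;b+=P@p
    return np.linalg.solve(A,b)
E
python3 - <<'E'
from h import *
s=bot.observe();print({k:np.round(v,3) for k,v in s.items()})
for n in['side','top','wrist']:
    c=cam(n);cv2.imwrite(f'pics/{n}0.png',c['color']);print(n,c['fov_y'],c['cx'],c['cy'],c['p'],c['Rm'].round(3).tolist(),c.get('attitude'))
    if n!='wrist':
        for t in['door_center','door_top','knuckle_low','knuckle_high','free_edge','bay','pads','keeper','pin_low','pin_high','cradle','saucepan','jar','tape_roll','carton','screwdriver','cup','frying_pan']:
            print(t,[(np.round(r['location']).tolist(),round(r['confidence'],2)) for r in bot.search_frame(t,n)][:3])
E
```

```text
{'t': np.float64(0.0), 'qpos': array([-1.386,  0.412, -0.013,  1.597,  0.006,  1.134, -0.082]), 'joint_vel': array([-0.   , -0.002,  0.001, -0.   , -0.001, -0.002, -0.001]), 'effort': array([ 1.0000e-03, -5.8797e+01,  6.4300e-01, -2.9106e+01, -5.4000e-02,
        1.9000e-02,  0.0000e+00]), 'position': array([156.215, 604.586, 191.994]), 'tool_rot': array([-3.960e-01, -3.116e+00,  3.000e-03]), 'contact_force': array([0.299, 0.251, 0.046]), 'torque': array([ 0.052, -0.039,  0.012]), 'finger_gap': np.float64(0.996)}
side 42.783653350672026 284.14965659032873 206.15868246252603 [  186.64622214 -1035.50697566  1009.18900101] [[0.961, -0.164, 0.224], [-0.278, -0.597, 0.753], [0.01, -0.785, -0.619]] [-2.22204898  0.30938891 -0.16393821]
door_center [([277.0, 336.0], 0.9), ([258.0, 232.0], 0.72)]
door_top [([272.0, 339.0], 0.93), ([261.0, 234.0], 0.73)]
knuckle_low [([271.0, 336.0], 0.92), ([261.0, 231.0], 0.74)]
knuckle_high [([259.0, 231.0], 0.92), ([272.0, 335.0], 0.76), ([163.0, 329.0], 0.68)]
free_edge [([269.0, 336.0], 0.91), ([256.0, 232.0], 0.88)]
bay [([164.0, 328.0], 0.8)]
pads [([
[... 1133 characters left out ...]
0.68)]
pads [([151.0, 190.0], 0.93)]
keeper [([149.0, 191.0], 0.56)]
pin_low []
pin_high [([152.0, 192.0], 0.89)]
cradle [([192.0, 326.0], 0.94)]
saucepan [([139.0, 203.0], 0.59)]
jar [([148.0, 190.0], 0.71), ([147.0, 285.0], 0.65), ([185.0, 355.0], 0.54)]
tape_roll [([230.0, 126.0], 0.81), ([191.0, 356.0], 0.48), ([148.0, 189.0], 0.27)]
carton [([190.0, 139.0], 0.87)]
screwdriver [([194.0, 328.0], 0.62), ([236.0, 440.0], 0.57)]
cup [([186.0, 416.0], 0.92), ([189.0, 140.0], 0.57)]
frying_pan [([275.0, 168.0], 0.88)]
wrist 66.16168351325943 277.9692166796674 206.53026253137133 [ 76.33613804 626.36996283 384.32410585] [[0.249, 0.924, 0.289], [0.968, -0.238, -0.075], [-0.0, 0.298, -0.955]] None
```

```bash
python3 - <<'E'
import cv2
a=cv2.imread('pics/side0.png');b=cv2.imread('pics/top0.png')
cv2.imwrite('pics/s1.png',cv2.resize(a[100:430,130:460],None,fx=1.8,fy=1.8,interpolation=cv2.INTER_CUBIC))
cv2.imwrite('pics/t1.png',cv2.resize(b[60:330,90:470],None,fx=2.1,fy=2.1,interpolation=cv2.INTER_CUBIC))
E
```

```text
(no output)
```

View pics/s1.png

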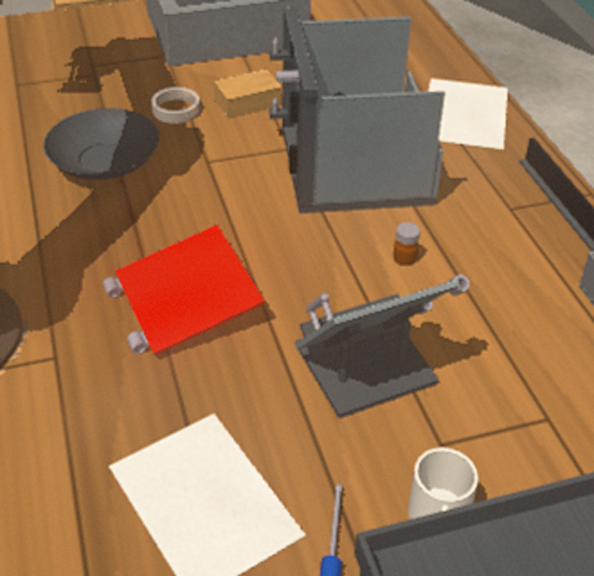

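View pics/t1.png

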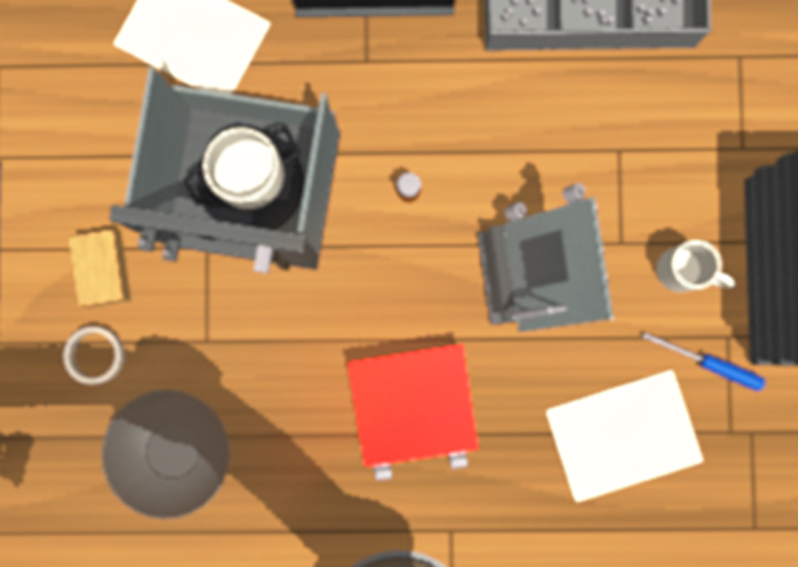

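Side/top views: candidates for the door are the grey panel leaning in the cradle (top crop ~(550,265), full px [185,352]), the red flat look-alike (crop ~(412,405)), and the bay's own grey walls. The grey leaning panel with the handle at the near end and knuckles at the far end is the one. The bay is top-left in the top view. Its two pin brackets are at crop (150,240) and (170,250), and the keeper is at (262,258).

```bash
python3 - <<'E'
from h import *
c=cam('top')
f=lambda x,y:(y/2.1+60,x/2.1+90)
for n,p,z in[('top far',(597,200),192),('top near',(612,318),192),('kn high',(573,191),157),('kn low',(516,211),60),('keeper',(262,265),236),('pinA',(148,240),198),('pinB',(170,252),80),('bayFL',(113,212),244),('bayFR',(303,248),244),('bayBL',(152,70),244),('bayBR',(325,98),244),('jar',(408,185),60),('cup',(690,262),80),('pan',(165,455),45),('carton',(98,265),45),('red',(412,405),5),('handle',(540,312),140)]:
    print(n,onz(c,f(*p),z).round(0))
print(bot.observe()['t'], np.array(cam('wrist')['hand_eye']).round(3).tolist())
E
```

```text
top far [ 640. -281.  192.]
top near [ 477. -298.  192.]
kn high [ 660. -256.  157.]
kn low [ 649. -189.   60.]
keeper [550. 173. 236.]
pinA [591. 336. 198.]
pinB [589. 339.  80.]
bayFL [622. 369. 244.]
bayFR [571. 118. 244.]
bayBL [812. 318. 244.]
bayBR [771.  88. 244.]
jar [692. -23.  60.]
cup [ 565. -446.   80.]
pan [279. 356.  45.]
carton [575. 462.  45.]
red [350. -27.   5.]
handle [ 489. -209.  140.]
2.0 [[0.001, -0.955, -0.298, 82.769], [1.0, 0.001, 0.0, 0.562], [0.0, -0.298, 0.955, -191.491], [0.0, 0.0, 0.0, 1.0]]
```

Request:
{"method": "servo_tool", "body": {
  "targets": [
    {"tx": 1, "ty": -1.5, "tz": 4, "yaw": -8.4, "jaw": 1},
    {"tx": 1, "ty": -1.5, "tz": 4, "yaw": -8.4},
    {"tx": 2, "ty": -1.5, "tz": 4, "yaw": -8.4},
    {"tx": 2, "ty": -1.5, "tz": 4, "yaw": -8.4},
    {"tx": 2, "ty": -1.5, "tz": 4, "yaw": -8.4},
    {"tx": 2, "ty": -1.5, "tz": 2, "yaw": -8.4},
    {"tx": 2, "ty": -1.5, "yaw": -8.4},
    {"tx": 2, "ty": -1.5, "yaw": -8.4},
    {"tx": 2, "ty": -1.5, "yaw": -8.4},
    {"tx": 2, "ty": -1.5, "yaw": -8.4},
    {"tx": 2, "ty": -1.5, "yaw": -8.4},
    {"tx": 2, "ty": -1.5, "yaw": -8.4}
  ]
}}

```text
invalid input at $.targets[1]: expected keys tx, ty, tz, yaw, jaw
```

Request:
{"method": "servo_tool", "body": {
  "targets": [
    {"tx": 1, "ty": -1.5, "tz": 4, "yaw": -8.4, "jaw": 1},
    {"tx": 1, "ty": -1.5, "tz": 4, "yaw": -8.4, "jaw": 1},
    {"tx": 2, "ty": -1.5, "tz": 4, "yaw": -8.4, "jaw": 1},
    {"tx": 2, "ty": -1.5, "tz": 4, "yaw": -8.4, "jaw": 1},
    {"tx": 2, "ty": -1.5, "tz": 4, "yaw": -8.4, "jaw": 1},
    {"tx": 2, "ty": -1.5, "tz": 2, "yaw": -8.4, "jaw": 1},
    {"tx": 2, "ty": -1.5, "tz": 0, "yaw": -8.4, "jaw": 1},
    {"tx": 2, "ty": -1.5, "tz": 0, "yaw": -8.4, "jaw": 1},
    {"tx": 2, "ty": -1.5, "tz": 0, "yaw": -8.4, "jaw": 1},
    {"tx": 2, "ty": -1.5, "tz": 0, "yaw": -8.4, "jaw": 1},
    {"tx": 2, "ty": -1.5, "tz": 0, "yaw": -8.4, "jaw": 1},
    {"tx": 2, "ty": -1.5, "tz": 0, "yaw": -8.4, "jaw": 1}
  ]
}}

```text
t: 3.25
position: [379.1, 416.8, 422.5]
tool_rot: [-2.675, -1.626, -0.012]
contact_force: [0.3, -0.3, -0.0]
finger_gap: 0.998
```

Request:
{"method": "servo_tool", "body": {
  "targets": [
    {"tx": 1.5, "ty": -1.2, "tz": -0.3, "yaw": -8.1, "jaw": 1},
    {"tx": 1.5, "ty": -1.2, "tz": -0.3, "yaw": -8.1, "jaw": 1},
    {"tx": 1.5, "ty": -1.2, "tz": -0.3, "yaw": -8.1, "jaw": 1},
    {"tx": 1.5, "ty": -1.2, "tz": -0.3, "yaw": -8.1, "jaw": 1},
    {"tx": 1.5, "ty": -1.2, "tz": -0.3, "yaw": -8.1, "jaw": 1},
    {"tx": 1.5, "ty": -1.2, "tz": -0.3, "yaw": -8.1, "jaw": 1},
    {"tx": 1.2, "ty": -1, "tz": -0.3, "yaw": -8.1, "jaw": 1},
    {"tx": 0, "ty": 0, "tz": 0, "yaw": 0, "jaw": 1}
  ]
}}

```text
t: 4.05
position: [487.6, 327.3, 402.0]
tool_rot: [-3.134, -0.081, -0.024]
contact_force: [-0.4, -0.8, 0.5]
finger_gap: 0.999
```

```bash
python3 - <<'E'
from h import *
s=bot.observe();print(s['t'],s['position'].round(1),s['tool_rot'].round(3),s['qpos'].round(2))
c=cam('wrist');cv2.imwrite('pics/w1.png',c['color']);np.save('w1.npy',np.r_[c['Rm'].ravel(),c['p'],c['f'],c['cx'],c['cy']])
for n,X in[('pin',(591,338,203)),('keeper',(550,173,236)),('FL',(622,369,244))]:print(n,proj(c,X).round())
E
```

```text
4.05 [487.6 327.3 402. ] [-3.134 -0.081 -0.024] [-1.14  0.26  0.62  1.39 -0.15  1.53 -2.05]
pin [[ 89. 275.]]
keeper [[135. 424.]]
FL [[ 51. 245.]]
```

View pics/w1.png

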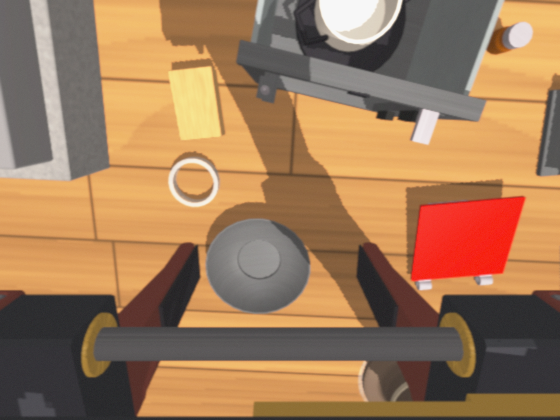

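```bash
python3 - <<'E'
import cv2
a=cv2.imread('pics/w1.png')
p=cv2.resize(a[60:110,235:300],None,fx=8,fy=8,interpolation=cv2.INTER_CUBIC)
q=cv2.resize(a[35:150,230:495],None,fx=3,fy=3,interpolation=cv2.INTER_CUBIC)[:,:795]
import numpy as np
r=np.zeros((600,795,3),np.uint8);r[:345]=q[:345];p=cv2.resize(a[70:101,240:340],None,fx=7.9,fy=7.9,interpolation=cv2.INTER_CUBIC);r[350:350+p.shape[0],:790]=p[:245,:790]
cv2.imwrite('pics/w1c.png',r)
E
```

```text
(no output)
```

View pics/w1c.png

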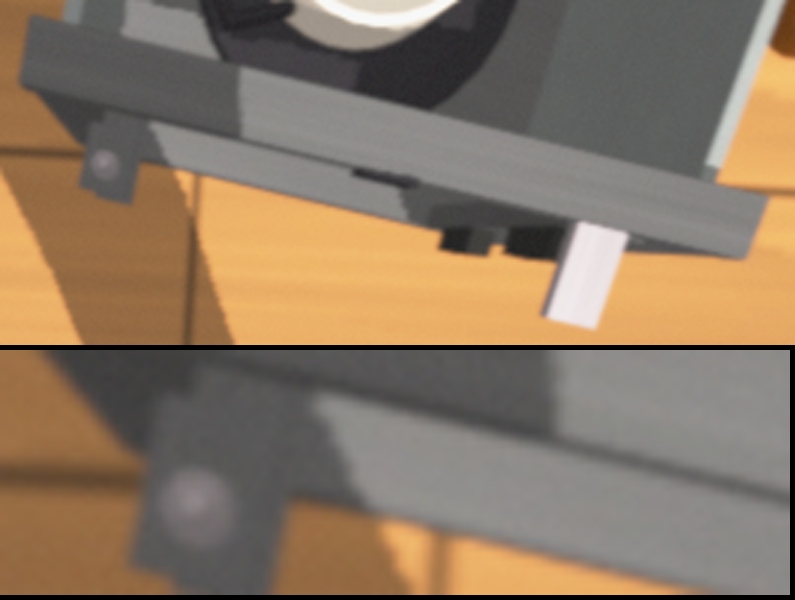

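```bash
python3 - <<'E'
from h import *
v=np.load('w1.npy');c=dict(Rm=v[:9].reshape(3,3),p=v[9:12],f=v[12],cx=v[13],cy=v[14])
pin=onz(c,(88.8,264.9),203);k=onz(c,(142.5,420),240);l=onz(c,(63.3,237.3),244);r=onz(c,(121,478.3),244)
print(pin.round(1),k.round(1),l.round(1),r.round(1))
d=(k-pin)[:2];print('len',np.hypot(*d),178.9,'yaw',np.degrees(np.arctan2(d[1],d[0])-np.arctan2(-178,-18)))
e=(l-r)[:2];print('hdr',np.hypot(*e),np.degrees(np.arctan2(e[1],e[0]))-90)
b=np.array([[.955]])
E
```

```text
[590.2 349.4 203. ] [542.1 177.9 240. ] [610.3 376.1 244. ] [567.7 122.6 244. ]
len 178.1059638844138 178.9 yaw -9.886214588138362
hdr 257.03698852555743 -9.554942396702671
```

Request:
{"method": "servo_tool", "body": {
  "targets": [
    {"tx": 0, "ty": -5, "tz": 0, "yaw": 0, "jaw": 1},
    {"tx": 0, "ty": -5, "tz": 0, "yaw": 0, "jaw": 1},
    {"tx": 0, "ty": -5, "tz": 0, "yaw": 0, "jaw": 1},
    {"tx": 0, "ty": -5, "tz": 0, "yaw": 0, "jaw": 1},
    {"tx": 0, "ty": -5, "tz": 0, "yaw": 0, "jaw": 1},
    {"tx": 0, "ty": -5, "tz": 0, "yaw": 0, "jaw": 1},
    {"tx": 0, "ty": -5, "tz": 0, "yaw": 0, "jaw": 1},
    {"tx": 0, "ty": -5, "tz": 0, "yaw": 0, "jaw": 1},
    {"tx": 0, "ty": -5, "tz": 0, "yaw": 0, "jaw": 1},
    {"tx": 0, "ty": -5, "tz": 0, "yaw": 0, "jaw": 1},
    {"tx": 0, "ty": -5, "tz": 0, "yaw": 0, "jaw": 1},
    {"tx": 0, "ty": -5, "tz": 0, "yaw": 0, "jaw": 1}
  ]
}}

```text
t: 5.3
position: [480.0, -263.4, 404.6]
tool_rot: [-3.115, -0.242, -0.039]
contact_force: [0.9, 0.6, 0.7]
finger_gap: 1.0
```

Request:
{"method": "servo_tool", "body": {
  "targets": [
    {"tx": 0, "ty": 0, "tz": 0, "yaw": 0, "jaw": 1},
    {"tx": 0, "ty": 0, "tz": 0, "yaw": 0, "jaw": 1}
  ]
}}

```text
t: 5.5
position: [477.4, -270.5, 404.3]
tool_rot: [-3.118, -0.235, -0.036]
contact_force: [-0.5, -0.0, -0.0]
finger_gap: 1.004
```

```bash
python3 - <<'E'
from h import *
s=bot.observe();print(s['t'],s['position'].round(1),s['tool_rot'].round(3),s['qpos'].round(2))
c=cam('wrist');cv2.imwrite('pics/w2.png',c['color']);np.save('w2.npy',np.r_[c['Rm'].ravel(),c['p'],c['f'],c['cx'],c['cy']])
q=cv2.resize(c['color'][0:240,130:430],None,fx=2.5,fy=2.5,interpolation=cv2.INTER_CUBIC);cv2.imwrite('pics/w2c.png',q)
E
```

```text
5.5 [ 477.4 -270.5  404.3] [-3.118 -0.235 -0.036] [-0.39  0.24  1.07  1.49 -0.23  1.53 -0.74]
```

View pics/w2c.png

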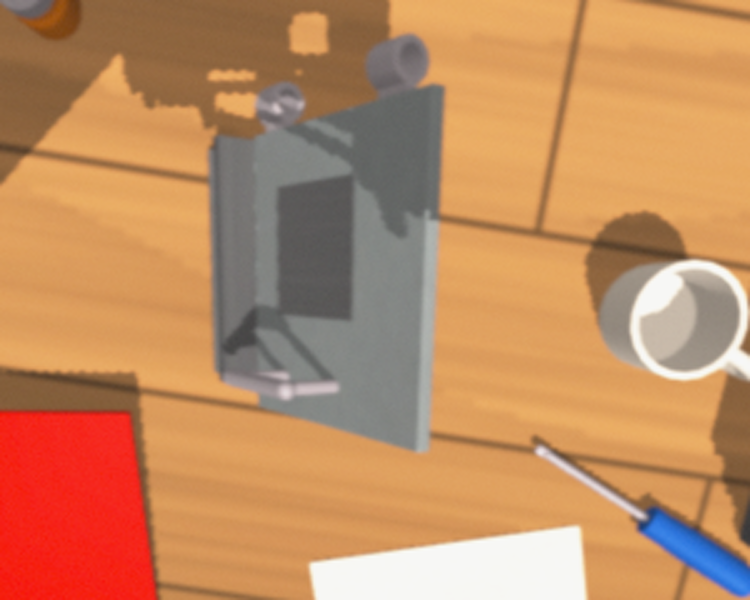

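```bash
python3 - <<'E'
from h import *
v=np.load('w2.npy');c=dict(Rm=v[:9].reshape(3,3),p=v[9:12],f=v[12],cx=v[13],cy=v[14])
f=lambda x,y:(y/2.5,130+x/2.5)
P={n:onz(c,f(*p),z) for n,p,z in[('ff',(432,92),195),('fn',(417,449),195),('bf',(442,88),190),('bn',(428,450),190),('lf',(258,135),45),('ln',(262,400),45),('led f',(211,145),50),('led n',(218,378),50),('cup',(690,262),80)]}
for k,q in P.items():print(k,q.round(1))
for a,b in[('ff','fn'),('bf','bn'),('lf','ln'),('led f','led n')]:
    d=P[a]-P[b];print(a,np.hypot(*d[:2]).round(1),np.degrees(np.arctan2(d[1],d[0])).round(1))
E
```

```text
ff [ 640.7 -270.7  195. ]
fn [ 478.3 -291.4  195. ]
bf [ 644.1 -275.1  190. ]
bn [ 477.7 -297.4  190. ]
lf [ 632.7 -170.5   45. ]
ln [ 467.5 -192.1   45. ]
led f [ 621.9 -142.9   50. ]
led n [ 478.5 -161.6   50. ]
cup [ 596.5 -445.3   80. ]
ff 163.7 7.2
bf 167.9 7.6
lf 166.6 7.4
led f 144.6 7.5
```

Request:
{"method": "servo_tool", "body": {
  "targets": [
    {"tx": 1.4, "ty": 0, "tz": -2, "yaw": -0.4, "jaw": 1},
    {"tx": 1.4, "ty": 0, "tz": -2, "yaw": -0.4, "jaw": 1},
    {"tx": 1.4, "ty": 0, "tz": -2, "yaw": -0.4, "jaw": 1},
    {"tx": 1.4, "ty": 0, "tz": -2, "yaw": 0, "jaw": 1},
    {"tx": 1.4, "ty": 0, "tz": -2, "yaw": 0, "jaw": 1},
    {"tx": 1.2, "ty": 0, "tz": -2, "yaw": 0, "jaw": 1},
    {"tx": 0, "ty": 0, "tz": -2, "yaw": 0, "jaw": 1},
    {"tx": 0, "ty": 0, "tz": -2, "yaw": 0, "jaw": 1},
    {"tx": 0, "ty": 0, "tz": -2, "yaw": 0, "jaw": 1},
    {"tx": 0, "ty": 0, "tz": -2, "yaw": 0, "jaw": 1},
    {"tx": 0, "ty": 0, "tz": 0, "yaw": 0, "jaw": 1}
  ]
}}

```text
t: 6.65
position: [574.3, -234.7, 199.1]
tool_rot: [-3.097, -0.307, -0.052]
contact_force: [-0.5, 0.6, -1.3]
finger_gap: 1.004
```

```bash
cat > st.py <<'E'
from h import *
s=bot.observe();M=R.from_rotvec(s['tool_rot']).as_matrix()
print('t',round(float(s['t']),2),'p',s['position'].round(1),'yaw',np.degrees(np.arctan2(M[1,0],M[0,0])).round(2),'ztool',M[:,2].round(4),'F',s['contact_force'].round(1),'T',s['torque'].round(2),'gap',round(float(s['finger_gap'])*88,1),'q7',s['qpos'].round(2))
E
python3 st.py
```

```text
t 6.65 p [ 574.3 -234.7  199.1] yaw 11.29 ztool [ 0.0302  0.0324 -0.999 ] F [-0.5  0.6 -1.3] T [-0.02  0.18  0.04] gap 88.4 q7 [-0.29  0.51  0.92  1.66 -0.48  1.19 -0.63]
```

Request:
{"method": "servo_tool", "body": {
  "targets": [
    {"tx": -0.5, "ty": -1.2, "tz": 0, "yaw": -1.5, "jaw": 1},
    {"tx": -0.5, "ty": -1.2, "tz": 0, "yaw": -1.2, "jaw": 1},
    {"tx": -0.5, "ty": -1.2, "tz": 0, "yaw": -1, "jaw": 1},
    {"tx": 0, "ty": 0, "tz": 0, "yaw": 0, "jaw": 1}
  ]
}}

```text
t: 7.05
position: [560.3, -270.6, 203.0]
tool_rot: [-3.106, -0.21, -0.06]
contact_force: [-0.8, -0.6, 0.5]
finger_gap: 0.999
```

```bash
python3 st.py
```

```text
t 7.05 p [ 560.3 -270.6  203. ] yaw 7.71 ztool [ 0.0365  0.0301 -0.9989] F [-0.8 -0.6  0.5] T [-0.07  0.13 -0.  ] gap 87.9 q7 [-0.24  0.52  0.94  1.65 -0.49  1.2  -0.62]
```

Request:
{"method": "servo_tool", "body": {
  "targets": [
    {"tx": 0, "ty": 0, "tz": -0.6, "yaw": 0, "jaw": 1},
    {"tx": 0, "ty": 0, "tz": -0.6, "yaw": 0, "jaw": 1},
    {"tx": 0, "ty": 0, "tz": -0.6, "yaw": 0, "jaw": 1},
    {"tx": 0, "ty": 0, "tz": -0.6, "yaw": 0, "jaw": 1},
    {"tx": 0, "ty": 0, "tz": -0.6, "yaw": 0, "jaw": 1},
    {"tx": 0, "ty": 0, "tz": -0.6, "yaw": 0, "jaw": 1}
  ]
}}

```text
t: 7.65
position: [560.7, -271.3, 165.1]
tool_rot: [-3.106, -0.209, -0.063]
contact_force: [0.5, -0.2, -0.9]
finger_gap: 0.999
```

```bash
python3 st.py
```

```text
t 7.65 p [ 560.7 -271.3  165.1] yaw 7.66 ztool [ 0.0385  0.0302 -0.9988] F [ 0.5 -0.2 -0.9] T [-0.05  0.16 -0.01] gap 87.9 q7 [-0.22  0.55  0.91  1.7  -0.53  1.13 -0.59]
```

Request:
{"method": "servo_tool", "body": {
  "targets": [
    {"tx": 0, "ty": 0, "tz": 2, "yaw": 0, "jaw": 1},
    {"tx": 0, "ty": 0, "tz": 2, "yaw": 0, "jaw": 1},
    {"tx": 0, "ty": 0, "tz": 2, "yaw": 0, "jaw": 1},
    {"tx": 0, "ty": 0, "tz": 2, "yaw": 0, "jaw": 1},
    {"tx": 0, "ty": 0, "tz": 2, "yaw": 0, "jaw": 1},
    {"tx": 0, "ty": 0, "tz": 2, "yaw": 0, "jaw": 1}
  ]
}}

```text
t: 8.25
position: [558.5, -268.1, 281.7]
tool_rot: [-3.103, -0.211, -0.047]
contact_force: [0.5, -0.2, 0.1]
finger_gap: 0.999
```

```bash
python3 st.py
```

```text
t 8.25 p [ 558.5 -268.1  281.7] yaw 7.75 ztool [ 0.0283  0.0335 -0.999 ] F [ 0.5 -0.2  0.1] T [-0.03  0.13 -0.02] gap 87.9 q7 [-0.27  0.46  0.98  1.54 -0.43  1.35 -0.68]
```

Request:
{"method": "servo_tool", "body": {
  "targets": [
    {"tx": -1.4, "ty": 0, "tz": 2, "yaw": 0, "jaw": 1},
    {"tx": -1.4, "ty": 0, "tz": 2, "yaw": 0, "jaw": 1},
    {"tx": -1.4, "ty": 0, "tz": 2, "yaw": 0, "jaw": 1},
    {"tx": -1.4, "ty": 0, "tz": 2, "yaw": 0, "jaw": 1},
    {"tx": -1.4, "ty": 0, "tz": 2, "yaw": 0, "jaw": 1},
    {"tx": -1.4, "ty": 0, "tz": 2, "yaw": 0, "jaw": 1}
  ]
}}

```text
t: 8.85
position: [473.6, -266.1, 403.1]
tool_rot: [-3.102, -0.217, -0.043]
contact_force: [0.2, -0.9, 0.1]
finger_gap: 1.0
```

```bash
python3 st.py
```

```text
t 8.85 p [ 473.6 -266.1  403.1] yaw 8.0 ztool [ 0.0256  0.0336 -0.9991] F [ 0.2 -0.9  0.1] T [-0.01  0.19  0.04] gap 88.0 q7 [-0.39  0.23  1.08  1.5  -0.24  1.54 -0.75]
```

Request:
{"method": "servo_tool", "body": {
  "targets": [
    {"tx": 1.4, "ty": 0, "tz": -2, "yaw": 0, "jaw": 1},
    {"tx": 1.4, "ty": 0, "tz": -2, "yaw": 0, "jaw": 1},
    {"tx": 1.4, "ty": 0, "tz": -2, "yaw": 0, "jaw": 1}
  ]
}}

```text
t: 9.15
position: [515.9, -269.1, 348.1]
tool_rot: [-3.103, -0.214, -0.064]
contact_force: [-0.1, -0.4, 0.2]
finger_gap: 0.998
```

```bash
python3 st.py
```

```text
t 9.15 p [ 515.9 -269.1  348.1] yaw 7.86 ztool [ 0.0389  0.0331 -0.9987] F [-0.1 -0.4  0.2] T [-0.03  0.24 -0.02] gap 87.9 q7 [-0.33  0.34  1.04  1.53 -0.34  1.44 -0.7 ]
```

Request:
{"method": "servo_tool", "body": {
  "targets": [
    {"tx": 0, "ty": 0, "tz": 0, "yaw": 0, "jaw": 1},
    {"tx": 0, "ty": 4, "tz": 0, "yaw": 0, "jaw": 1},
    {"tx": 0, "ty": 4, "tz": 0, "yaw": 0, "jaw": 1},
    {"tx": 0, "ty": 4, "tz": 0, "yaw": 0, "jaw": 1},
    {"tx": 0, "ty": 0, "tz": 0, "yaw": 0, "jaw": 1}
  ]
}}

```text
t: 9.65
position: [513.4, -147.4, 345.9]
tool_rot: [-3.105, -0.206, -0.054]
contact_force: [0.3, 0.7, -0.6]
finger_gap: 0.999
```

```bash
python3 st.py
```

```text
t 9.65 p [ 513.4 -147.4  345.9] yaw 7.56 ztool [ 0.0325  0.0314 -0.999 ] F [ 0.3  0.7 -0.6] T [-0.02  0.19 -0.02] gap 87.9 q7 [-0.66  0.2   1.06  1.64 -0.22  1.39 -1.01]
```

Request:
{"method": "servo_tool", "body": {
  "targets": [
    {"tx": 0.6, "ty": -1.6, "tz": -0.5, "yaw": 0, "jaw": 1},
    {"tx": 0.6, "ty": -1.6, "tz": -0.5, "yaw": 0, "jaw": 1},
    {"tx": 0.6, "ty": -1.6, "tz": -0.5, "yaw": 0, "jaw": 1},
    {"tx": 0.6, "ty": -1.6, "tz": -0.5, "yaw": 0, "jaw": 1},
    {"tx": 0.6, "ty": -1.6, "tz": -0.5, "yaw": 0, "jaw": 1},
    {"tx": 0.6, "ty": -1.6, "tz": -0.5, "yaw": 0, "jaw": 1},
    {"tx": 0.6, "ty": -1.5, "tz": -0.5, "yaw": 0, "jaw": 1},
    {"tx": 0.4, "ty": -1.0, "tz": -0.5, "yaw": 0, "jaw": 1},
    {"tx": 0, "ty": 0, "tz": -1, "yaw": 0, "jaw": 1},
    {"tx": 0, "ty": 0, "tz": -1, "yaw": 0, "jaw": 1},
    {"tx": 0, "ty": 0, "tz": -1, "yaw": 0, "jaw": 1},
    {"tx": 0, "ty": 0, "tz": -1, "yaw": 0, "jaw": 1}
  ]
}}

```text
t: 10.85
position: [557.5, -277.0, 270.7]
tool_rot: [-3.106, -0.212, -0.065]
contact_force: [0.1, -0.2, 0.9]
finger_gap: 1.001
```

```bash
python3 st.py
```

```text
t 10.85 p [ 557.5 -277.   270.7] yaw 7.78 ztool [ 0.0399  0.0302 -0.9987] F [ 0.1 -0.2  0.9] T [-0.05  0.13 -0.02] gap 88.1 q7 [-0.26  0.47  0.98  1.56 -0.45  1.32 -0.65]
```

Request:
{"method": "servo_tool", "body": {
  "targets": [
    {"tx": 0, "ty": 0.3, "tz": -1, "yaw": 0, "jaw": 1},
    {"tx": 0, "ty": 0.3, "tz": -1, "yaw": 0, "jaw": 1},
    {"tx": 0, "ty": 0.1, "tz": -1, "yaw": 0, "jaw": 1},
    {"tx": 0, "ty": 0, "tz": -1, "yaw": 0, "jaw": 1},
    {"tx": 0, "ty": 0, "tz": -1, "yaw": 0, "jaw": 1},
    {"tx": 0, "ty": 0, "tz": -1, "yaw": 0, "jaw": 1},
    {"tx": 0, "ty": 0, "tz": -1, "yaw": 0, "jaw": 1},
    {"tx": 0, "ty": 0, "tz": -1, "yaw": 0, "jaw": 1},
    {"tx": 0, "ty": 0, "tz": -1, "yaw": 0, "jaw": 1},
    {"tx": 0, "ty": 0, "tz": -1, "yaw": 0, "jaw": 1},
    {"tx": 0, "ty": 0, "tz": -0.8, "yaw": 0, "jaw": 1},
    {"tx": 0, "ty": 0, "tz": -0.6, "yaw": 0, "jaw": 1}
  ]
}}

```text
t: 12.05
position: [557.2, -267.0, 145.4]
tool_rot: [-3.105, -0.216, -0.063]
contact_force: [-0.0, 0.3, -0.0]
finger_gap: 0.996
```

```bash
python3 st.py; python3 -c "
from h import *
c=cam('wrist');cv2.imwrite('pics/w3.png',c['color'])"
```

```text
t 12.05 p [ 557.2 -267.   145.4] yaw 7.93 ztool [ 0.0385  0.0315 -0.9988] F [-0.   0.3 -0. ] T [-0.01  0.18 -0.04] gap 87.7 q7 [-0.22  0.56  0.9   1.73 -0.55  1.09 -0.56]
```

View pics/w3.png

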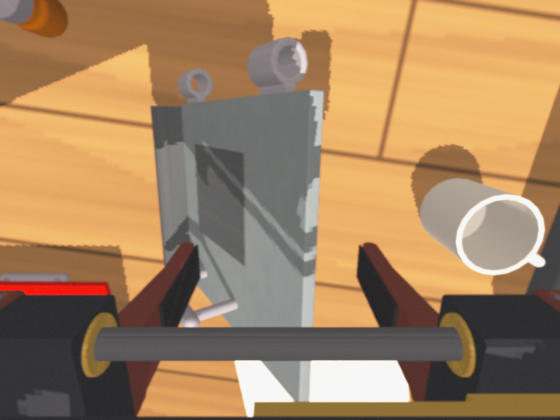

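Request:
{"method": "servo_tool", "body": {
  "targets": [
    {"tx": 0, "ty": 0, "tz": 0, "yaw": 0, "jaw": -0.05},
    {"tx": 0, "ty": 0, "tz": 0, "yaw": 0, "jaw": -0.1},
    {"tx": 0, "ty": 0, "tz": 0, "yaw": 0, "jaw": -0.2},
    {"tx": 0, "ty": 0, "tz": 0, "yaw": 0, "jaw": -1},
    {"tx": 0, "ty": 0, "tz": 0, "yaw": 0, "jaw": -1}
  ],
  "grip_force": 8
}}

```text
t: 12.6
position: [557.4, -267.2, 145.5]
tool_rot: [-3.105, -0.216, -0.064]
contact_force: [-0.2, -0.0, -1.1]
finger_gap: 0.584
```

```bash
python3 st.py
```

```text
t 12.6 p [ 557.4 -267.2  145.5] yaw 7.93 ztool [ 0.0389  0.0313 -0.9988] F [-0.2 -0.  -1.1] T [-0.03  0.15  0.04] gap 51.4 q7 [-0.22  0.56  0.9   1.73 -0.55  1.09 -0.56]
```

Request:
{"method": "servo_tool", "body": {
  "targets": [
    {"tx": 0, "ty": 0, "tz": 0, "yaw": 0, "jaw": -1},
    {"tx": 0, "ty": 0, "tz": 0, "yaw": 0, "jaw": -1},
    {"tx": 0, "ty": 0, "tz": 0, "yaw": 0, "jaw": -1},
    {"tx": -0.07, "ty": 0.5, "tz": 0.4, "yaw": 0, "jaw": -1},
    {"tx": -0.07, "ty": 0.5, "tz": 0.4, "yaw": 0, "jaw": -1},
    {"tx": -0.07, "ty": 0.55, "tz": 0.38, "yaw": 0, "jaw": -1},
    {"tx": -0.07, "ty": 0.55, "tz": 0.35, "yaw": 0, "jaw": -1}
  ]
}}

```text
t: 13.3
position: [555.1, -247.4, 163.1]
tool_rot: [-3.108, -0.213, -0.068]
contact_force: [0.2, -0.3, -0.3]
finger_gap: 0.167
```

```bash
python3 st.py
```

```text
t 13.3 p [ 555.1 -247.4  163.1] yaw 7.8 ztool [ 0.0417  0.0282 -0.9987] F [ 0.2 -0.3 -0.3] T [-0.01  0.12 -0.05] gap 14.7 q7 [-0.28  0.53  0.93  1.74 -0.52  1.1  -0.61]
```

```bash
cat > two.py <<'E'
import sys
from h import *
w=cam('wrist')['color'];s=cam('side')['color']
r0,c0=int(sys.argv[2]),int(sys.argv[3])
a=cv2.resize(w,(400,300),interpolation=cv2.INTER_AREA);a=w[0:400,80:480]
b=cv2.resize(s[r0:r0+133,c0:c0+133],(399,399),interpolation=cv2.INTER_CUBIC)
cv2.imwrite(sys.argv[1],np.hstack([a[:399],b]))
E
python3 two.py pics/x4.png 215 270; python3 st.py
```

```text
t 13.4 p [ 555.2 -247.   163.3] yaw 7.87 ztool [ 0.0419  0.0284 -0.9987] F [ 0.  -0.8  0.5] T [-0.02  0.28 -0.06] gap 14.8 q7 [-0.28  0.53  0.93  1.74 -0.52  1.1  -0.61]
```

View pics/x4.png

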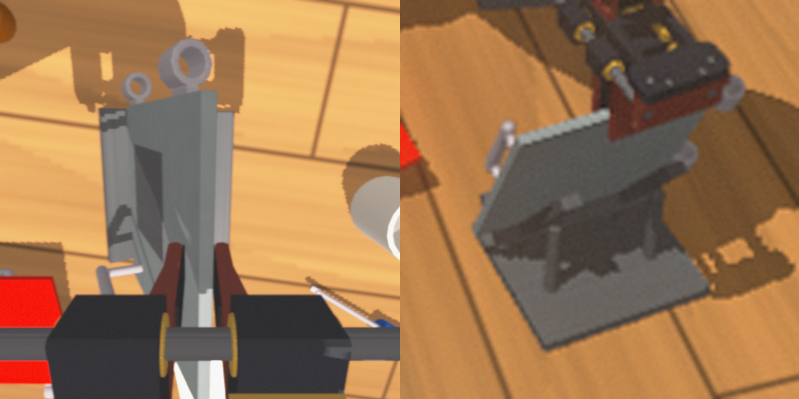

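Request:
{"method": "servo_tool", "body": {
  "targets": [
    {"tx": -0.07, "ty": 0.55, "tz": 0.3, "yaw": 0, "jaw": -1},
    {"tx": -0.07, "ty": 0.55, "tz": 0.28, "yaw": 0, "jaw": -1},
    {"tx": -0.07, "ty": 0.55, "tz": 0.25, "yaw": 0, "jaw": -1},
    {"tx": -0.07, "ty": 0.55, "tz": 0.25, "yaw": 0, "jaw": -1},
    {"tx": -0.07, "ty": 0.6, "tz": 0.2, "yaw": 0, "jaw": -1},
    {"tx": -0.07, "ty": 0.6, "tz": 0.2, "yaw": 0, "jaw": -1}
  ]
}}

```text
t: 14.0
position: [549.3, -207.9, 177.2]
tool_rot: [-3.104, -0.216, -0.062]
contact_force: [-0.0, 1.6, -4.9]
finger_gap: 0.111
```

```bash
python3 st.py
```

```text
t 14.0 p [ 549.3 -207.9  177.2] yaw 7.91 ztool [ 0.0378  0.0318 -0.9988] F [-0.   1.6 -4.9] T [ 0.21  0.21 -0.02] gap 9.8 q7 [-0.38  0.48  0.96  1.78 -0.49  1.11 -0.69]
```

Request:
{"method": "servo_tool", "body": {
  "targets": [
    {"tx": -0.07, "ty": 0.6, "tz": 0.1, "yaw": 0, "jaw": -1},
    {"tx": -0.07, "ty": 0.6, "tz": 0, "yaw": 0, "jaw": -1},
    {"tx": -0.07, "ty": 0.6, "tz": 0, "yaw": 0, "jaw": -1},
    {"tx": -0.05, "ty": 0.5, "tz": 0, "yaw": 0, "jaw": -1},
    {"tx": 0, "ty": 0, "tz": 0, "yaw": 0, "jaw": -1}
  ]
}}

```text
t: 14.5
position: [546.5, -183.6, 179.5]
tool_rot: [-3.106, -0.216, -0.064]
contact_force: [0.1, -1.5, -2.8]
finger_gap: 0.093
```

```bash
python3 st.py; python3 two.py pics/x5.png 215 270
```

```text
t 14.5 p [ 546.5 -183.6  179.5] yaw 7.91 ztool [ 0.0392  0.03   -0.9988] F [ 0.1 -1.5 -2.8] T [-0.42  0.24 -0.13] gap 8.2 q7 [-0.44  0.45  0.97  1.8  -0.47  1.09 -0.73]
```

View pics/x5.png

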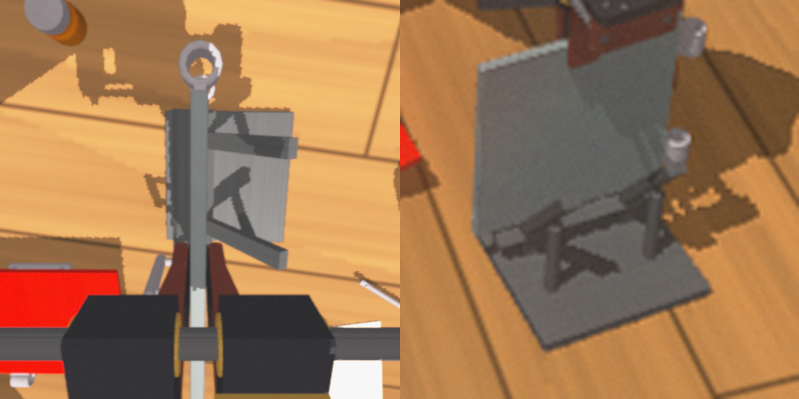

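Request:
{"method": "servo_tool", "body": {
  "targets": [
    {"tx": 0, "ty": 0, "tz": -0.1, "yaw": 0, "jaw": -1},
    {"tx": 0, "ty": 0, "tz": -0.1, "yaw": 0, "jaw": -1},
    {"tx": 0, "ty": 0, "tz": 0, "yaw": 0, "jaw": -1}
  ],
  "grip_force": 5
}}

```text
t: 14.9
position: [547.1, -186.5, 179.0]
tool_rot: [-3.108, -0.212, -0.068]
contact_force: [0.1, -0.8, -2.6]
finger_gap: 0.091
```

```bash
python3 st.py
```

```text
t 14.9 p [ 547.1 -186.5  179. ] yaw 7.77 ztool [ 0.0417  0.0281 -0.9987] F [ 0.1 -0.8 -2.6] T [-0.05  0.29 -0.08] gap 8.0 q7 [-0.44  0.45  0.97  1.8  -0.47  1.09 -0.73]
```

Request:
{"method": "servo_tool", "body": {
  "targets": [
    {"tx": 0, "ty": 0, "tz": 0, "yaw": 0, "jaw": -1},
    {"tx": 0, "ty": 0, "tz": 0, "yaw": 0, "jaw": -1},
    {"tx": 0, "ty": 0, "tz": 0, "yaw": 0, "jaw": -1}
  ],
  "grip_force": 50
}}

```text
t: 15.2
position: [547.2, -186.7, 178.9]
tool_rot: [-3.108, -0.21, -0.068]
contact_force: [-0.4, 0.0, 0.7]
finger_gap: 0.091
```

```bash
python3 st.py
```

```text
t 15.2 p [ 547.2 -186.7  178.9] yaw 7.71 ztool [ 0.0418  0.0286 -0.9987] F [-0.4  0.   0.7] T [ 0.03  0.4  -0.1 ] gap 8.0 q7 [-0.44  0.45  0.97  1.8  -0.47  1.09 -0.73]
```

Request:
{"method": "servo_tool", "body": {
  "targets": [
    {"tx": 0, "ty": 0, "tz": 0.5, "yaw": 0, "jaw": -1},
    {"tx": 0, "ty": 0, "tz": 0.8, "yaw": 0, "jaw": -1},
    {"tx": 0, "ty": 0, "tz": 0.8, "yaw": 0, "jaw": -1},
    {"tx": 0, "ty": 0, "tz": 0.8, "yaw": 0, "jaw": -1},
    {"tx": 0, "ty": 0, "tz": 0.8, "yaw": 0, "jaw": -1},
    {"tx": -0.3, "ty": 0.3, "tz": 0.5, "yaw": 0, "jaw": -1},
    {"tx": -0.8, "ty": 0.8, "tz": 0, "yaw": 0, "jaw": -1},
    {"tx": -1, "ty": 1.2, "tz": 0, "yaw": 0, "jaw": -1},
    {"tx": -1, "ty": 1.5, "tz": 0, "yaw": 0, "jaw": -1},
    {"tx": -1, "ty": 1.5, "tz": 0, "yaw": 0, "jaw": -1},
    {"tx": -1, "ty": 1.5, "tz": 0, "yaw": 0, "jaw": -1},
    {"tx": -1, "ty": 1.5, "tz": 0, "yaw": 0, "jaw": -1}
  ]
}}

```text
t: 16.4
position: [482.2, -102.1, 224.7]
tool_rot: [-3.108, -0.205, -0.065]
contact_force: [0.5, 0.4, -4.4]
finger_gap: 0.089
```

```bash
python3 st.py
```

```text
t 16.4 p [ 482.2 -102.1  224.7] yaw 7.53 ztool [ 0.04    0.0286 -0.9988] F [ 0.5  0.4 -4.4] T [-0.08  0.31  0.04] gap 7.8 q7 [-0.81  0.2   1.11  1.94 -0.24  1.09 -1.04]
```

Request:
{"method": "servo_tool", "body": {
  "targets": [
    {"tx": -0.6, "ty": 2, "tz": 0, "yaw": 0, "jaw": -1},
    {"tx": -0.6, "ty": 2, "tz": 0, "yaw": 0, "jaw": -1},
    {"tx": -0.6, "ty": 2, "tz": 0, "yaw": 0, "jaw": -1},
    {"tx": -0.6, "ty": 2, "tz": 0, "yaw": 0, "jaw": -1},
    {"tx": -0.6, "ty": 2, "tz": 0, "yaw": 0, "jaw": -1},
    {"tx": -0.6, "ty": 2, "tz": 0, "yaw": 0, "jaw": -1},
    {"tx": -0.6, "ty": 2, "tz": 0, "yaw": 0, "jaw": -1},
    {"tx": -0.6, "ty": 2, "tz": 0, "yaw": 0, "jaw": -1},
    {"tx": -0.6, "ty": 2, "tz": 0, "yaw": 0, "jaw": -1},
    {"tx": -0.6, "ty": 2, "tz": 0, "yaw": 0, "jaw": -1},
    {"tx": -0.6, "ty": 2, "tz": 0, "yaw": 0, "jaw": -1},
    {"tx": 0, "ty": 2, "tz": 0, "yaw": 0, "jaw": -1}
  ]
}}

```text
t: 17.6
position: [407.8, 144.9, 227.1]
tool_rot: [-3.094, -0.193, -0.065]
contact_force: [0.1, 0.4, -5.1]
finger_gap: 0.087
```

```bash
python3 st.py
```

```text
t 17.6 p [407.8 144.9 227.1] yaw 7.1 ztool [ 0.039   0.0433 -0.9983] F [ 0.1  0.4 -5.1] T [-0.11  0.29 -0.02] gap 7.7 q7 [-1.29 -0.05  0.85  2.06  0.02  1.06 -1.89]
```

Request:
{"method": "servo_tool", "body": {
  "targets": [
    {"tx": 0, "ty": 1.5, "tz": -0.05, "yaw": 0, "jaw": -1},
    {"tx": 0, "ty": 1.5, "tz": -0.05, "yaw": 0, "jaw": -1},
    {"tx": 0, "ty": 1.5, "tz": -0.05, "yaw": 0, "jaw": -1},
    {"tx": 0, "ty": 1.5, "tz": -0.05, "yaw": 0, "jaw": -1},
    {"tx": 0, "ty": 1.5, "tz": -0.05, "yaw": 0, "jaw": -1},
    {"tx": 0, "ty": 1.5, "tz": -0.05, "yaw": 0, "jaw": -1},
    {"tx": 0, "ty": 1.5, "tz": 0, "yaw": 0, "jaw": -1},
    {"tx": 0, "ty": 1.5, "tz": 0, "yaw": 0, "jaw": -1},
    {"tx": 0, "ty": 1.5, "tz": 0, "yaw": 0, "jaw": -1},
    {"tx": 0, "ty": 1.5, "tz": 0, "yaw": 0, "jaw": -1},
    {"tx": 0, "ty": 1.5, "tz": 0, "yaw": 0, "jaw": -1},
    {"tx": 0, "ty": 1.5, "tz": 0, "yaw": 0, "jaw": -1}
  ]
}}

```text
t: 18.8
position: [408.5, 340.3, 223.4]
tool_rot: [-3.095, -0.193, -0.065]
contact_force: [0.0, -0.1, -5.2]
finger_gap: 0.088
```

```bash
python3 st.py
```

```text
t 18.8 p [408.5 340.3 223.4] yaw 7.1 ztool [ 0.0395  0.042  -0.9983] F [ 0.  -0.1 -5.2] T [-0.09  0.21  0.07] gap 7.8 q7 [-1.41  0.21  0.74  1.87 -0.17  1.06 -2.05]
```

Request:
{"method": "servo_tool", "body": {
  "targets": [
    {"tx": 0.6, "ty": -0.1, "tz": 0, "yaw": 0, "jaw": -1},
    {"tx": 0.8, "ty": -0.1, "tz": 0, "yaw": 0, "jaw": -1},
    {"tx": 0.8, "ty": -0.1, "tz": 0, "yaw": 0, "jaw": -1},
    {"tx": 0.8, "ty": 0, "tz": 0, "yaw": 0, "jaw": -1},
    {"tx": 0.8, "ty": 0, "tz": 0, "yaw": 0, "jaw": -1},
    {"tx": 0.8, "ty": 0, "tz": 0, "yaw": 0, "jaw": -1},
    {"tx": 0.6, "ty": 0, "tz": 0, "yaw": 0, "jaw": -1},
    {"tx": 0, "ty": 0, "tz": 0, "yaw": 0, "jaw": -1}
  ]
}}

```text
t: 19.6
position: [465.9, 338.0, 223.1]
tool_rot: [-3.097, -0.193, -0.067]
contact_force: [-0.3, 0.5, -4.5]
finger_gap: 0.085
```

```bash
python3 st.py; python3 - <<'E'
from h import *
c=cam('wrist');cv2.imwrite('pics/w6.png',c['color']);np.save('w6.npy',np.r_[c['Rm'].ravel(),c['p'],c['f'],c['cx'],c['cy']])
g=cv2.cvtColor(c['color'],cv2.COLOR_BGR2GRAY)[0:170,180:400]
print(cv2.HoughCircles(g,cv2.HOUGH_GRADIENT,1,8,param1=80,param2=12,minRadius=8,maxRadius=26)[0][:8])
print('pin pred',proj(c,(590.2,349.4,203)),proj(c,(590.2,349.4,175)))
cv2.imwrite('pics/w6c.png',cv2.resize(c['color'][0:150,180:380],None,fx=4,fy=4,interpolation=cv2.INTER_CUBIC))
E
```

```text
t 19.6 p [465.9 338.  223.1] yaw 7.08 ztool [ 0.0404  0.0409 -0.9983] F [-0.3  0.5 -4.5] T [-0.15  0.24  0.  ] gap 7.5 q7 [-1.29  0.31  0.74  1.77 -0.25  1.1  -1.91]
[[ 99.5  65.5  24.3]
 [123.5  91.5  23. ]
 [ 93.5  59.5  16.1]
 [192.5  23.5  20.8]
 [122.5  83.5   9.6]
 [204.5  27.5  25.4]
 [ 14.5 145.5  18.8]
 [ 88.5  70.5  10.6]]
pin pred [[ 33.44884556 287.31434682]] [[ 44.22072845 287.6100692 ]]
```

View pics/w6c.png

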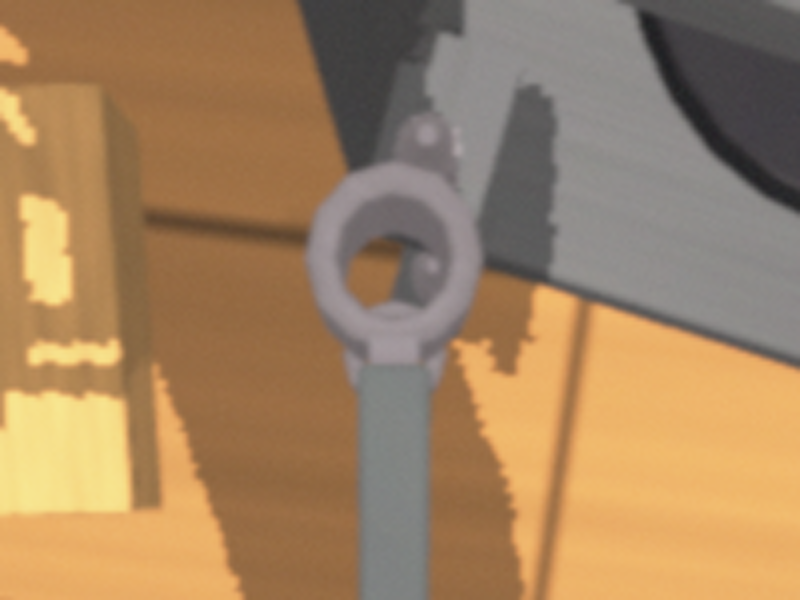

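```bash
python3 - <<'E'
from h import *
v=np.load('w6.npy');c=dict(Rm=v[:9].reshape(3,3),p=v[9:12],f=v[12],cx=v[13],cy=v[14])
kh=onz(c,(63.75,278.5),248.2);ph=onz(c,(33.25,286.75),203);pl=onz(c,(67,287.5),83)
print('knuckle',kh.round(1),'pinH',ph.round(1),'pinL',pl.round(1),'depth',(c['Rm'].T@(kh-c['p']))[2])
t=R.from_euler('z',7.1,degrees=True).as_matrix()[:2,:2]
print('kin knuckle', np.array([465.9,338])+99*t[:,0]+ -25*np.array([.0404,.0409]))
# predicted lower knuckle top (z=128) image for in-plane tilt 0 and +-1.5deg
for a in(-.03,0,.03):
    k=kh+np.array([a*120,.041*120,-120]);print(a,proj(c,k).round(1),'bottom edge',proj(c,k+np.r_[-11*t[:,0],0]).round(1))
E
```

```text
knuckle [565.7 350.1 248.2] pinH [590.3 349.8 203. ] pinL [589.6 350.   83. ] depth 157.3556899131266
kin knuckle [563.13086185 349.2140462 ]
-0.03 [[ 92.1 277. ]] bottom edge [[105.6 277. ]]
0 [[ 87.6 277.5]] bottom edge [[101.2 277.5]]
0.03 [[ 83.1 278. ]] bottom edge [[ 96.8 278. ]]
```

Request:
{"method": "servo_tool", "body": {
  "targets": [
    {"tx": 0.5, "ty": -0.05, "tz": 0, "yaw": 0, "jaw": -1},
    {"tx": 0.5, "ty": -0.05, "tz": 0, "yaw": 0, "jaw": -1},
    {"tx": 0.5, "ty": -0.05, "tz": 0, "yaw": 0, "jaw": -1},
    {"tx": 0.5, "ty": -0.05, "tz": 0, "yaw": 0, "jaw": -1},
    {"tx": 0.4, "ty": -0.05, "tz": 0, "yaw": 0, "jaw": -1},
    {"tx": 0, "ty": 0, "tz": 0, "yaw": 0, "jaw": -1}
  ]
}}

```text
t: 20.25
position: [490.7, 335.8, 223.0]
tool_rot: [-3.096, -0.195, -0.065]
contact_force: [0.8, 0.4, -4.4]
finger_gap: 0.087
```

```bash
python3 st.py; python3 - <<'E'
from h import *
c=cam('wrist');cv2.imwrite('pics/w7.png',c['color']);np.save('w7.npy',np.r_[c['Rm'].ravel(),c['p'],c['f'],c['cx'],c['cy']])
print('pinH',proj(c,(590,349.9,203)),'pinL',proj(c,(590,349.9,83)))
a=c['color'];b=cv2.imread('pics/w6.png')
cv2.imwrite('pics/w7c.png',cv2.resize(a[20:120,230:330],None,fx=6,fy=6,interpolation=cv2.INTER_CUBIC))
E
```

```text
t 20.25 p [490.7 335.8 223. ] yaw 7.17 ztool [ 0.0393  0.0412 -0.9984] F [ 0.8  0.4 -4.4] T [-0.2   0.23 -0.01] gap 7.6 q7 [-1.24  0.35  0.74  1.72 -0.28  1.11 -1.86]
pinH [[ 76.64823425 277.85763324]] pinL [[ 93.01637816 282.24744738]]
```

View pics/w7c.png

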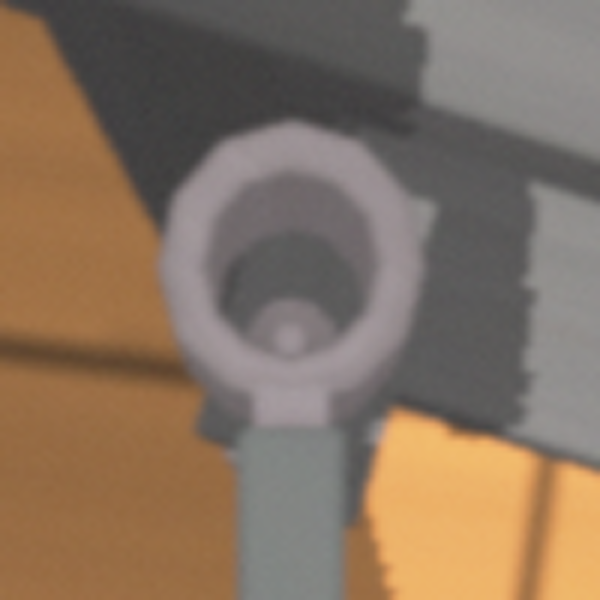

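```bash
python3 - <<'E'
from h import *
v=np.load('w7.npy');c=dict(Rm=v[:9].reshape(3,3),p=v[9:12],f=v[12],cx=v[13],cy=v[14])
print('top',onz(c,(62.7,278.7),248.2).round(1),'bot',onz(c,(70.2,278.5),224.1).round(1),'pin',onz(c,(75.8,278.3),203).round(1))
print(c['p'])
E
```

```text
top [590.9 348.  248.2] bot [590.9 348.9 224.1] pin [590.5 349.7 203. ]
[564.23800584 338.80619543 417.83353934]
```

Request:
{"method": "servo_tool", "body": {
  "targets": [
    {"tx": -0.04, "ty": -0.13, "tz": 0, "yaw": 0, "jaw": -1},
    {"tx": 0, "ty": 0, "tz": -0.3, "yaw": 0, "jaw": -1},
    {"tx": 0, "ty": 0, "tz": -0.3, "yaw": 0, "jaw": -1},
    {"tx": 0, "ty": 0, "tz": -0.3, "yaw": 0, "jaw": -1},
    {"tx": 0, "ty": 0, "tz": -0.3, "yaw": 0, "jaw": -1},
    {"tx": 0, "ty": 0, "tz": -0.3, "yaw": 0, "jaw": -1},
    {"tx": 0, "ty": 0, "tz": -0.3, "yaw": 0, "jaw": -1},
    {"tx": 0, "ty": 0, "tz": 0, "yaw": 0, "jaw": -1}
  ],
  "grip_force": 20
}}

```text
t: 21.1
position: [488.8, 334.7, 202.9]
tool_rot: [-3.096, -0.197, -0.062]
contact_force: [0.6, -0.3, -5.2]
finger_gap: 0.09
```

```bash
python3 st.py
```

```text
t 21.1 p [488.8 334.7 202.9] yaw 7.23 ztool [ 0.0376  0.041  -0.9985] F [ 0.6 -0.3 -5.2] T [-0.15  0.25 -0.03] gap 7.9 q7 [-1.23  0.37  0.73  1.75 -0.29  1.07 -1.85]
```

Request:
{"method": "servo_tool", "body": {
  "targets": [
    {"tx": 0.15, "ty": -0.02, "tz": 0, "yaw": 0, "jaw": -1},
    {"tx": 0.02, "ty": 0, "tz": -0.2, "yaw": 0, "jaw": -1},
    {"tx": 0.02, "ty": 0, "tz": -0.2, "yaw": 0, "jaw": -1},
    {"tx": 0.02, "ty": 0, "tz": -0.2, "yaw": 0, "jaw": -1},
    {"tx": 0, "ty": 0, "tz": 0, "yaw": 0, "jaw": -1}
  ]
}}

```text
t: 21.6
position: [491.3, 334.6, 196.5]
tool_rot: [-3.096, -0.197, -0.063]
contact_force: [-0.2, 0.0, -4.1]
finger_gap: 0.086
```

```bash
python3 st.py
```

```text
t 21.6 p [491.3 334.6 196.5] yaw 7.22 ztool [ 0.038   0.0412 -0.9984] F [-0.2  0.  -4.1] T [-0.14  0.27 -0.05] gap 7.6 q7 [-1.22  0.38  0.73  1.76 -0.3   1.06 -1.84]
```

Request:
{"method": "servo_tool", "body": {
  "targets": [
    {"tx": -0.09, "ty": 0, "tz": -0.1, "yaw": 0, "jaw": -1},
    {"tx": 0.01, "ty": 0, "tz": -0.2, "yaw": 0, "jaw": -1},
    {"tx": 0.01, "ty": 0, "tz": -0.2, "yaw": 0, "jaw": -1},
    {"tx": 0.01, "ty": 0, "tz": -0.2, "yaw": 0, "jaw": -1},
    {"tx": 0, "ty": 0, "tz": 0, "yaw": 0, "jaw": -1}
  ]
}}

```text
t: 22.1
position: [491.0, 334.8, 189.3]
tool_rot: [-3.095, -0.197, -0.065]
contact_force: [-0.3, 0.3, -4.6]
finger_gap: 0.09
```

```bash
python3 st.py
```

```text
t 22.1 p [491.  334.8 189.3] yaw 7.24 ztool [ 0.039   0.0418 -0.9984] F [-0.3  0.3 -4.6] T [-0.25  0.08  0.01] gap 7.9 q7 [-1.22  0.38  0.72  1.77 -0.31  1.05 -1.83]
```

Request:
{"method": "servo_tool", "body": {
  "targets": [
    {"tx": -0.05, "ty": 0, "tz": -0.2, "yaw": 0, "jaw": -1},
    {"tx": 0, "ty": 0, "tz": -0.2, "yaw": 0, "jaw": -1},
    {"tx": 0, "ty": 0, "tz": -0.2, "yaw": 0, "jaw": -1},
    {"tx": 0, "ty": 0, "tz": -0.2, "yaw": 0, "jaw": -1},
    {"tx": 0, "ty": 0, "tz": -0.2, "yaw": 0, "jaw": -1},
    {"tx": 0, "ty": 0, "tz": 0, "yaw": 0, "jaw": -1}
  ]
}}

```text
t: 22.7
position: [491.0, 335.2, 179.1]
tool_rot: [-3.095, -0.198, -0.066]
contact_force: [-0.1, 0.2, -3.7]
finger_gap: 0.09
```

```bash
python3 st.py
```

```text
t 22.7 p [491.  335.2 179.1] yaw 7.26 ztool [ 0.0402  0.0426 -0.9983] F [-0.1  0.2 -3.7] T [-0.31  0.04  0.05] gap 7.9 q7 [-1.21  0.39  0.72  1.78 -0.32  1.02 -1.83]
```

Request:
{"method": "servo_tool", "body": {
  "targets": [
    {"tx": 0, "ty": 0, "tz": -0.15, "yaw": 0, "jaw": -1},
    {"tx": 0, "ty": 0, "tz": -0.15, "yaw": 0, "jaw": -1},
    {"tx": 0, "ty": 0, "tz": -0.1, "yaw": 0, "jaw": -1},
    {"tx": 0, "ty": 0, "tz": -0.1, "yaw": 0, "jaw": -1},
    {"tx": 0, "ty": 0, "tz": 0, "yaw": 0, "jaw": -1}
  ],
  "grip_force": 10
}}

```text
t: 23.2
position: [490.8, 335.3, 173.4]
tool_rot: [-3.095, -0.198, -0.066]
contact_force: [-0.4, 0.0, -3.7]
finger_gap: 0.091
```

```bash
python3 st.py
```

```text
t 23.2 p [490.8 335.3 173.4] yaw 7.27 ztool [ 0.0397  0.0425 -0.9983] F [-0.4  0.  -3.7] T [-0.12  0.1   0.05] gap 8.0 q7 [-1.21  0.4   0.71  1.79 -0.32  1.01 -1.82]
```

Request:
{"method": "servo_tool", "body": {
  "targets": [
    {"tx": 0, "ty": 0, "tz": -0.1, "yaw": 0, "jaw": -1},
    {"tx": 0, "ty": 0, "tz": -0.1, "yaw": 0, "jaw": -1},
    {"tx": 0, "ty": 0, "tz": 0, "yaw": 0, "jaw": -1}
  ],
  "grip_force": 10
}}

```text
t: 23.5
position: [490.7, 335.6, 172.0]
tool_rot: [-3.094, -0.198, -0.065]
contact_force: [-0.4, -0.2, -3.1]
finger_gap: 0.09
```

```bash
python3 st.py;  python3 two.py pics/x8.png 95 240
```

```text
t 23.5 p [490.7 335.6 172. ] yaw 7.27 ztool [ 0.0395  0.0433 -0.9983] F [-0.4 -0.2 -3.1] T [-0.27  0.22 -0.02] gap 7.9 q7 [-1.21  0.4   0.71  1.79 -0.32  1.01 -1.82]
```

View pics/x8.png

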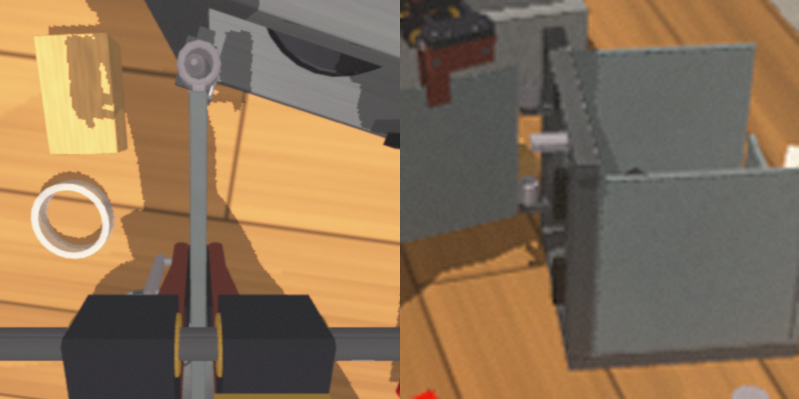

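Request:
{"method": "servo_tool", "body": {
  "targets": [
    {"tx": 0, "ty": 0, "tz": -0.1, "yaw": 0, "jaw": -1},
    {"tx": 0, "ty": 0, "tz": -0.1, "yaw": 0, "jaw": -1},
    {"tx": 0, "ty": 0, "tz": 0, "yaw": 0, "jaw": -1}
  ],
  "grip_force": 8
}}

```text
t: 23.9
position: [490.6, 336.1, 171.8]
tool_rot: [-3.091, -0.198, -0.065]
contact_force: [-0.4, 0.1, -3.8]
finger_gap: 0.091
```

```bash
python3 st.py
```

```text
t 23.9 p [490.6 336.1 171.8] yaw 7.26 ztool [ 0.0392  0.0457 -0.9982] F [-0.4  0.1 -3.8] T [-0.36  0.22 -0.08] gap 8.0 q7 [-1.21  0.4   0.71  1.79 -0.33  1.01 -1.82]
```

Request:
{"method": "servo_tool", "body": {
  "targets": [
    {"tx": 0, "ty": -0.05, "tz": -0.3, "yaw": 0, "jaw": -1},
    {"tx": 0, "ty": 0, "tz": 0, "yaw": 0, "jaw": -1}
  ],
  "grip_force": 8
}}

```text
t: 24.1
position: [491.0, 336.3, 170.0]
tool_rot: [-3.089, -0.198, -0.067]
contact_force: [0.2, -0.8, -4.8]
finger_gap: 0.093
```

```bash
python3 st.py
```

```text
t 24.1 p [491.  336.3 170. ] yaw 7.26 ztool [ 0.04    0.0478 -0.9981] F [ 0.2 -0.8 -4.8] T [-0.32  0.25 -0.02] gap 8.2 q7 [-1.21  0.4   0.71  1.79 -0.33  1.   -1.81]
```

Request:
{"method": "servo_tool", "body": {
  "targets": [
    {"tx": 0, "ty": -0.05, "tz": -0.3, "yaw": 0, "jaw": -1},
    {"tx": 0, "ty": 0, "tz": 0, "yaw": 0, "jaw": -1}
  ],
  "grip_force": 8
}}

```text
t: 24.3
position: [492.0, 336.6, 168.3]
tool_rot: [-3.087, -0.197, -0.07]
contact_force: [-1.8, 0.2, -2.0]
finger_gap: 0.093
```

```bash
python3 st.py; python3 - <<'E'
from h import *
c=cam('wrist');cv2.imwrite('pics/w9.png',c['color']);np.save('w9.npy',np.r_[c['Rm'].ravel(),c['p'],c['f'],c['cx'],c['cy']])
for z in(195,199,203,207):print(z,proj(c,(590.2,349.8,z)).round(1))
s=cam('side');cv2.imwrite('pics/s9.png',s['color'])
for n,z in(('pinLfoot',55),('pinLtop',83),('klow top',79),('pinHfoot',175),('pinHtop',203)):print(n,proj(s,(590.2,349.8,z)).round(1))
t=np.radians(7.3);d=np.array([np.cos(t),np.sin(t)]);top=np.array([590.2,349.8])
for dz in(0,5,10):print('door top corners',dz,[proj(s,(*(top-q*d),220+dz)).round(1).tolist() for q in(14,184)],[proj(s,(*(top-q*d),40+dz)).round(1).tolist() for q in(14,184)])
a=cv2.resize(c['color'][30:110,230:330],None,fx=4,fy=4,interpolation=cv2.INTER_CUBIC)
b=cv2.resize(s['color'][90:190,240:340],None,fx=4,fy=4,interpolation=cv2.INTER_CUBIC)
r=np.zeros((400,800,3),np.uint8);r[:320,:400]=a;r[:,400:]=b;cv2.imwrite('pics/x9.png',r)
E
```

```text
t 24.3 p [492.  336.6 168.3] yaw 7.25 ztool [ 0.042   0.0503 -0.9979] F [-1.8  0.2 -2. ] T [-0.35  0.37 -0.02] gap 8.2 q7 [-1.2   0.4   0.71  1.79 -0.33  1.   -1.81]
195 [[ 66.3 275.9]]
199 [[ 64.9 275.5]]
203 [[ 63.4 275. ]]
207 [[ 61.8 274.6]]
pinLfoot [[161.4 282. ]]
pinLtop [[154. 282.]]
klow top [[155.1 282. ]]
pinHfoot [[128.7 282.3]]
pinHtop [[120.7 282.4]]
door top corners 0 [[[116.6, 278.1]], [[127.4, 224.4]]] [[[166.2, 278.0]], [[177.9, 227.8]]]
door top corners 5 [[[115.1, 278.1]], [[125.9, 224.3]]] [[[164.9, 278.0]], [[176.6, 227.7]]]
door top corners 10 [[[113.6, 278.1]], [[124.4, 224.2]]] [[[163.6, 278.0]], [[175.3, 227.7]]]
```

View pics/x9.png

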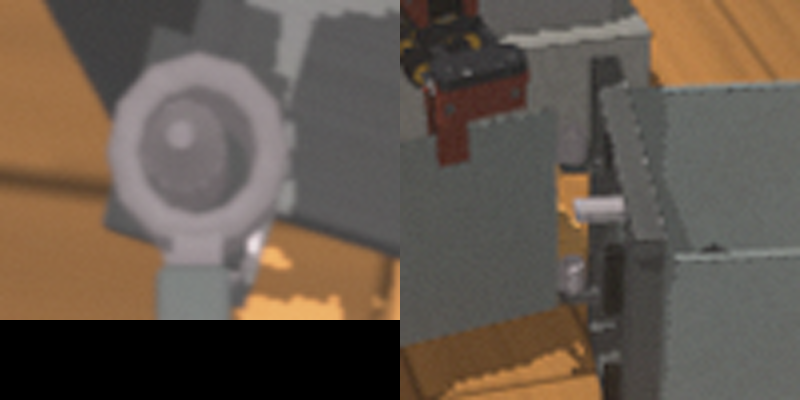

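Request:
{"method": "servo_tool", "body": {
  "targets": [
    {"tx": 0, "ty": 0, "tz": 0, "yaw": 0, "jaw": -1},
    {"tx": 0, "ty": 0, "tz": 0, "yaw": 0, "jaw": -1},
    {"tx": 0, "ty": 0, "tz": -0.2, "yaw": 0, "jaw": -1},
    {"tx": 0, "ty": 0, "tz": 0, "yaw": 0, "jaw": -1}
  ],
  "grip_force": 3
}}

```text
t: 24.8
position: [492.7, 336.9, 166.5]
tool_rot: [-3.087, -0.197, -0.072]
contact_force: [-1.4, 0.4, -0.5]
finger_gap: 0.093
```

```bash
python3 st.py
```

```text
t 24.8 p [492.7 336.9 166.5] yaw 7.24 ztool [ 0.0432  0.0508 -0.9978] F [-1.4  0.4 -0.5] T [-0.16  0.41 -0.  ] gap 8.2 q7 [-1.2   0.4   0.71  1.8  -0.34  0.99 -1.81]
```

Request:
{"method": "servo_tool", "body": {
  "targets": [
    {"tx": 0, "ty": 0, "tz": 0, "yaw": 0, "jaw": -0.75},
    {"tx": 0, "ty": 0, "tz": 0, "yaw": 0, "jaw": -0.6},
    {"tx": 0, "ty": 0, "tz": 0, "yaw": 0, "jaw": -0.3},
    {"tx": 0, "ty": 0, "tz": 0, "yaw": 0, "jaw": -0.3}
  ]
}}

```text
t: 25.2
position: [493.0, 336.5, 165.7]
tool_rot: [-3.087, -0.197, -0.072]
contact_force: [-0.4, -0.2, 0.7]
finger_gap: 0.333
```

```bash
python3 st.py; python3 - <<'E'
from h import *
s=bot.observe();s0=cv2.imread('pics/s9.png');c=cam('side');cv2.imwrite('pics/s10.png',c['color'])
d=cv2.absdiff(s0,c['color'])[90:190,215:345].max(2);print('changed px',(d>40).sum(),np.argwhere(d>40)[:,:].mean(0)+[90,215] if (d>40).any() else '')
a=c['color'].astype(int)
# vertical profile through panel near hinge edge, before/after
for col in(262,270,275):
    for n,im in(('before',s0),('after',c['color'])):
        g=cv2.cvtColor(im,cv2.COLOR_BGR2GRAY)[:,col].astype(int)
        print(col,n,'top',g[108:124].tolist(),'bot',g[160:176].tolist())
E
```

```text
t 25.2 p [493.  336.5 165.7] yaw 7.22 ztool [ 0.0437  0.0499 -0.9978] F [-0.4 -0.2  0.7] T [-0.09  0.15 -0.04] gap 29.3 q7 [-1.2   0.41  0.71  1.8  -0.34  0.99 -1.81]
changed px 43 [117.48837209 249.48837209]
262 before top [42, 40, 46, 49, 56, 54, 53, 54, 53, 53, 62, 81, 92, 82, 85, 80] bot [86, 83, 85, 82, 84, 82, 81, 81, 85, 86, 84, 76, 75, 78, 77, 76]
262 after top [51, 37, 43, 48, 56, 54, 54, 52, 52, 51, 51, 64, 82, 84, 83, 84] bot [84, 85, 84, 84, 85, 84, 87, 84, 85, 86, 80, 74, 78, 77, 78, 79]
270 before top [44, 53, 52, 51, 54, 50, 53, 49, 64, 84, 98, 100, 85, 84, 85, 82] bot [84, 83, 82, 85, 81, 86, 81, 83, 79, 78, 76, 78, 76, 78, 81, 77]
270 after top [43, 49, 55, 51, 49, 54, 55, 51, 49, 66, 95, 102, 88, 84, 85, 82] bot [80, 84, 81, 82, 83, 82, 85, 80, 81, 79, 77, 79, 80, 81, 77, 79]
275 before top [96, 95, 101, 98, 99, 99, 98, 98, 95, 88, 83, 88, 86, 86, 83, 85] bot [84, 82, 82, 82, 84, 82, 83, 80, 73, 76, 75, 77, 77, 78, 78, 77]
275 after top [97, 99, 97, 100, 95, 98, 100, 98, 97, 87, 84, 90, 84, 84, 84, 89] bot [84, 83, 84, 83, 84, 86, 83, 79, 73, 76, 74, 79, 76, 79, 77, 78]
```

Request:
{"method": "servo_tool", "body": {
  "targets": [
    {"tx": 0, "ty": 0, "tz": 0.4, "yaw": 0, "jaw": -0.1},
    {"tx": 0, "ty": 0, "tz": 0.8, "yaw": 0, "jaw": -0.1},
    {"tx": 0, "ty": 0, "tz": 1, "yaw": 0, "jaw": -0.1},
    {"tx": 0, "ty": 0, "tz": 1, "yaw": 0, "jaw": -0.1},
    {"tx": 0, "ty": 0, "tz": 1, "yaw": 0, "jaw": -0.1},
    {"tx": 0, "ty": 0, "tz": 1, "yaw": 0, "jaw": -0.1},
    {"tx": 0, "ty": 0, "tz": 1, "yaw": 0, "jaw": -0.1},
    {"tx": 0, "ty": 0, "tz": 1, "yaw": 0, "jaw": -0.1},
    {"tx": 0, "ty": 0, "tz": 1, "yaw": 0, "jaw": -0.1},
    {"tx": 0, "ty": 0, "tz": 1, "yaw": 0, "jaw": -0.1}
  ]
}}

```text
t: 26.25
position: [493.0, 336.3, 266.3]
tool_rot: [-3.087, -0.196, -0.073]
contact_force: [-0.3, -0.5, -0.1]
finger_gap: 0.445
```

```bash
python3 st.py; python3 - <<'E'
from h import *
c=cam('wrist');cv2.imwrite('pics/w10.png',c['color']);np.save('w10.npy',np.r_[c['Rm'].ravel(),c['p'],c['f'],c['cx'],c['cy']])
print('knuckle ring pred if down',proj(c,(590.2,349.8,199)).round(1),'pin tip',proj(c,(590.2,349.8,203)).round(1))
t=np.radians(7.2);d=np.array([np.cos(t),np.sin(t)])
for q in(14,60,100):print(q,proj(c,(*(np.array([590.2,349.8])-q*d),220)).round(1))
hsv=cv2.cvtColor(c['color'],cv2.COLOR_BGR2HSV)
for r in(75,90,110,130,150,180):print(r,[''.join('#' if x<60 else '.' for x in hsv[r,250:320,1])])
g=cv2.cvtColor(c['color'],cv2.COLOR_BGR2GRAY)[30:130,230:330]
h=cv2.HoughCircles(g,cv2.HOUGH_GRADIENT,1,6,param1=80,param2=10,minRadius=12,maxRadius=20);print(h[0][:5]+[230,30,0] if h is not None else None)
E
```

```text
t 26.25 p [493.  336.3 266.3] yaw 7.2 ztool [ 0.0443  0.0505 -0.9977] F [-0.3 -0.5 -0.1] T [-0.04  0.19  0.03] gap 39.2 q7 [-1.25  0.31  0.75  1.67 -0.25  1.19 -1.88]
knuckle ring pred if down [[ 88.6 281.5]] pin tip [[ 88.1 281.3]]
14 [[106.2 280.4]]
60 [[170.2 280.1]]
100 [[221.1 279.8]]
75 ['................######################################################']
90 ['....................##################################################']
110 ['............................#############.............................']
130 ['............................###########...............................']
150 ['............................###########...............................']
180 ['............................##########................................']
[[280.5         91.5         17.20000076]
 [286.5         87.5         12.69999981]
 [306.5        112.5         15.        ]
 [300.5        105.5         17.20000076]]
```

Request:
{"method": "servo_tool", "body": {
  "targets": [
    {"tx": -0.4, "ty": 0.7, "tz": 0, "yaw": 0, "jaw": -1},
    {"tx": -0.4, "ty": 0.8, "tz": 0, "yaw": 0, "jaw": -1},
    {"tx": -0.4, "ty": 0.8, "tz": 0, "yaw": 0, "jaw": -1},
    {"tx": -0.4, "ty": 0.8, "tz": 0, "yaw": 0, "jaw": -1},
    {"tx": -0.4, "ty": 0.8, "tz": 0, "yaw": 0, "jaw": -1},
    {"tx": -0.4, "ty": 0.7, "tz": -0.5, "yaw": 0, "jaw": -1},
    {"tx": 0, "ty": 0, "tz": -1, "yaw": 0, "jaw": -1},
    {"tx": 0, "ty": 0, "tz": -1.2, "yaw": 0, "jaw": -1},
    {"tx": 0, "ty": 0, "tz": -1.2, "yaw": 0, "jaw": -1},
    {"tx": 0, "ty": 0, "tz": -1.2, "yaw": 0, "jaw": -1},
    {"tx": 0, "ty": 0, "tz": -1.2, "yaw": 0, "jaw": -1},
    {"tx": 0, "ty": 0, "tz": -0.8, "yaw": 0, "jaw": -1}
  ],
  "grip_force": 20
}}

```text
t: 27.5
position: [466.1, 386.4, 188.9]
tool_rot: [-3.088, -0.197, -0.073]
contact_force: [-0.2, -0.8, -0.4]
finger_gap: 0.006
```

```bash
python3 st.py; python3 - <<'E'
import numpy as np
H=np.array([590.2,349.8]);r=120
for psi in np.arange(7.2,82,6.6):
    a=np.radians(psi);d=np.array([np.cos(a),np.sin(a)]);n=np.array([-np.sin(a),np.cos(a)])
    b=np.radians(psi-7.2);h=10*np.sin(b)+13.5*np.cos(b)
    print(round(psi,1),(H-r*d+(4+h)*n).round(1))
E
```

```text
t 27.5 p [466.1 386.4 188.9] yaw 7.25 ztool [ 0.0439  0.0494 -0.9978] F [-0.2 -0.8 -0.4] T [-0.07  0.12 -0.01] gap 0.5 q7 [-1.3   0.39  0.71  1.75 -0.31  1.04 -1.93]
7.2 [469.  352.1]
13.8 [469.2 339.2]
20.4 [471.  326.2]
27.0 [474.2 313.2]
33.6 [478.9 300.5]
40.2 [485.1 288.2]
46.8 [492.9 276.5]
53.4 [502.1 265.7]
60.0 [512.8 255.9]
66.6 [524.7 247.4]
73.2 [537.7 240.3]
79.8 [551.6 234.8]
```

Request:
{"method": "servo_tool", "body": {
  "targets": [
    {"tx": 0.07, "ty": -0.8, "tz": 0, "yaw": 0, "jaw": -1},
    {"tx": 0.07, "ty": -0.8, "tz": 0, "yaw": 0, "jaw": -1},
    {"tx": 0.07, "ty": -0.8, "tz": 0, "yaw": 0, "jaw": -1},
    {"tx": 0.07, "ty": -0.7, "tz": 0, "yaw": 0, "jaw": -1},
    {"tx": 0, "ty": -0.6, "tz": 0, "yaw": 0, "jaw": -1},
    {"tx": 0, "ty": -0.65, "tz": 0, "yaw": 0, "jaw": -1},
    {"tx": 0.1, "ty": -0.65, "tz": 0, "yaw": 0, "jaw": -1},
    {"tx": 0.1, "ty": -0.65, "tz": 0, "yaw": 0, "jaw": -1},
    {"tx": 0.15, "ty": -0.65, "tz": 0, "yaw": 0, "jaw": -1},
    {"tx": 0.15, "ty": -0.65, "tz": 0, "yaw": 0, "jaw": -1},
    {"tx": 0.2, "ty": -0.65, "tz": 0, "yaw": 0, "jaw": -1}
  ]
}}

```text
t: 28.6
position: [477.4, 303.3, 189.5]
tool_rot: [-3.087, -0.195, -0.074]
contact_force: [0.4, 0.9, 0.3]
finger_gap: 0.007
```

```bash
cat > ang.py <<'E'
from h import *
# door angle from the top edge line seen by the wrist camera: fit by comparing predicted panel top strip with gray mask
c=cam('wrist');cv2.imwrite('pics/last.png',c['color'])
im=c['color'].astype(int);m=((im.max(2)-im.min(2))<30).astype(np.uint8)
H=np.array([590.2,349.8]);best=[]
for psi in np.arange(0,90,1.):
    a=np.radians(psi);d=np.array([np.cos(a),np.sin(a)]);n=np.array([-d[1],d[0]]);q=np.arange(20,95,3)
    f=lambda o:proj(c,np.c_[H-q[:,None]*d+o*n,np.full(len(q),220.)])
    def s(P):
        P=P.round().astype(int);ok=(P[:,0]>=0)&(P[:,0]<230)&(P[:,1]>=0)&(P[:,1]<560);return cv2.cvtColor(c['color'],cv2.COLOR_BGR2GRAY)[P[ok,0],P[ok,1]].astype(float) if ok.sum()>12 else None
    A,B,C=s(f(0)),s(f(9)),s(f(-9))
    if A is not None and B is not None and C is not None: best.append((abs(A.mean()-B.mean())+abs(A.mean()-C.mean())-2*A.std(),psi))
print('door yaw cands',sorted(best)[-4:][::-1])
E
python3 st.py; python3 ang.py
```

```text
t 28.6 p [477.4 303.3 189.5] yaw 7.18 ztool [ 0.045   0.0506 -0.9977] F [0.4 0.9 0.3] T [-0.    0.19 -0.06] gap 0.6 q7 [-1.22  0.32  0.74  1.84 -0.28  1.01 -1.82]
door yaw cands [(np.float64(72.5541825700145), np.float64(11.0)), (np.float64(69.56710355652085), np.float64(12.0)), (np.float64(68.68), np.float64(13.0)), (np.float64(63.900355743730586), np.float64(14.0))]
```

Request:
{"method": "servo_tool", "body": {
  "targets": [
    {"tx": 0.4, "ty": -0.75, "tz": 0, "yaw": 0, "jaw": -1},
    {"tx": 0.4, "ty": -0.75, "tz": 0, "yaw": 0, "jaw": -1},
    {"tx": 0.4, "ty": -0.6, "tz": 0, "yaw": 0, "jaw": -1},
    {"tx": 0.4, "ty": -0.6, "tz": 0, "yaw": 0, "jaw": -1},
    {"tx": 0.45, "ty": -0.55, "tz": 0, "yaw": 0, "jaw": -1},
    {"tx": 0.45, "ty": -0.55, "tz": 0, "yaw": 0, "jaw": -1},
    {"tx": 0.5, "ty": -0.5, "tz": 0, "yaw": 0, "jaw": -1},
    {"tx": 0.5, "ty": -0.5, "tz": 0, "yaw": 0, "jaw": -1},
    {"tx": 0, "ty": 0, "tz": 0, "yaw": 0, "jaw": -1}
  ]
}}

```text
t: 29.55
position: [516.7, 249.0, 189.5]
tool_rot: [-3.088, -0.192, -0.076]
contact_force: [0.6, -0.1, -0.0]
finger_gap: 0.007
```

```bash
python3 st.py; python3 - <<'E'
from h import *
c=cam('top');cv2.imwrite('pics/t11.png',c['color'])
b=cv2.imread('pics/top0.png')
d=cv2.absdiff(b,c['color']).max(2)
H=np.array([590.2,349.8])
for psi in(25,40,50,60,70,80):
    a=np.radians(psi);e=np.array([np.cos(a),np.sin(a)]);q=np.arange(60,181,5)
    P=proj(c,np.c_[H-q[:,None]*e,np.full(len(q),220.)]).round().astype(int)
    print(psi,P[-1],[c['color'][r,k].tolist() for r,k in P[[4,10,14,18,22]]])
E
```

```text
t 29.55 p [516.7 249.  189.5] yaw 7.05 ztool [ 0.0459  0.0497 -0.9977] F [ 0.6 -0.1 -0. ] T [-0.06  0.16 -0.04] gap 0.6 q7 [-1.1   0.34  0.75  1.82 -0.3   1.02 -1.68]
25 [231 180] [[79, 100, 120], [104, 126, 151], [104, 129, 155], [68, 87, 107], [59, 76, 94]]
40 [222 194] [[79, 100, 120], [78, 94, 106], [101, 123, 137], [51, 74, 100], [60, 101, 143]]
50 [214 202] [[143, 174, 189], [54, 57, 60], [67, 84, 102], [76, 94, 108], [87, 154, 220]]
60 [205 208] [[58, 58, 61], [44, 52, 61], [48, 57, 69], [89, 158, 222], [86, 90, 97]]
70 [195 213] [[48, 48, 50], [54, 56, 60], [78, 85, 94], [91, 157, 222], [86, 89, 95]]
80 [184 216] [[42, 43, 42], [60, 73, 89], [103, 123, 149], [95, 97, 98], [79, 82, 85]]
```

Request:
{"method": "servo_tool", "body": {
  "targets": [
    {"tx": 0.5, "ty": -0.2, "tz": 0, "yaw": 0, "jaw": -1},
    {"tx": 0.5, "ty": -0.25, "tz": 0, "yaw": 0, "jaw": -1},
    {"tx": 0.5, "ty": -0.25, "tz": 0, "yaw": 0, "jaw": -1},
    {"tx": 0.5, "ty": -0.2, "tz": 0, "yaw": 0, "jaw": -1},
    {"tx": 0.4, "ty": -0.15, "tz": 0, "yaw": 0, "jaw": -1},
    {"tx": 0.4, "ty": -0.1, "tz": 0, "yaw": 0, "jaw": -1}
  ]
}}

```text
t: 30.2
position: [545.9, 238.4, 189.3]
tool_rot: [-3.087, -0.196, -0.074]
contact_force: [0.7, 0.3, 0.2]
finger_gap: 0.006
```

```bash
python3 st.py
```

```text
t 30.2 p [545.9 238.4 189.3] yaw 7.2 ztool [ 0.0449  0.0502 -0.9977] F [0.7 0.3 0.2] T [-0.12  0.19  0.02] gap 0.6 q7 [-1.03  0.38  0.74  1.77 -0.33  1.04 -1.62]
```

Request:
{"method": "servo_tool", "body": {
  "targets": [
    {"tx": 0.3, "ty": -0.1, "tz": 0, "yaw": 0, "jaw": -1},
    {"tx": 0.3, "ty": -0.1, "tz": 0, "yaw": 0, "jaw": -1},
    {"tx": 0.2, "ty": 0, "tz": 0, "yaw": 0, "jaw": -1}
  ]
}}

```text
t: 30.5
position: [554.9, 235.9, 189.1]
tool_rot: [-3.088, -0.195, -0.074]
contact_force: [-0.8, 0.4, -0.3]
finger_gap: 0.006
```

```bash
python3 st.py
```

```text
t 30.5 p [554.9 235.9 189.1] yaw 7.18 ztool [ 0.0449  0.0499 -0.9977] F [-0.8  0.4 -0.3] T [-0.06  0.19 -0.01] gap 0.5 q7 [-1.02  0.4   0.74  1.75 -0.34  1.05 -1.6 ]
```

Request:
{"method": "servo_tool", "body": {
  "targets": [
    {"tx": 0.2, "ty": 0, "tz": 0, "yaw": 0, "jaw": -1},
    {"tx": 0.2, "ty": 0, "tz": 0, "yaw": 0, "jaw": -1}
  ]
}}

```text
t: 30.7
position: [559.2, 236.1, 189.1]
tool_rot: [-3.087, -0.196, -0.074]
contact_force: [-0.5, -0.3, -0.3]
finger_gap: 0.004
```

```bash
python3 st.py
```

```text
t 30.7 p [559.2 236.1 189.1] yaw 7.19 ztool [ 0.0448  0.05   -0.9977] F [-0.5 -0.3 -0.3] T [-0.07  0.19 -0.04] gap 0.4 q7 [-1.01  0.41  0.74  1.74 -0.35  1.06 -1.6 ]
```

Request:
{"method": "servo_tool", "body": {
  "targets": [
    {"tx": 0.2, "ty": 0, "tz": 0, "yaw": 0, "jaw": -1}
  ]
}}

```text
t: 30.8
position: [561.3, 236.1, 189.1]
tool_rot: [-3.087, -0.196, -0.074]
contact_force: [1.0, -0.3, 0.9]
finger_gap: 0.008
```

```bash
python3 st.py
```

```text
t 30.8 p [561.3 236.1 189.1] yaw 7.2 ztool [ 0.0447  0.05   -0.9977] F [ 1.  -0.3  0.9] T [-0.1   0.21  0.05] gap 0.7 q7 [-1.    0.41  0.73  1.74 -0.35  1.06 -1.6 ]
```

```bash
python3 - <<'E'
from h import *
H=np.array([590.2,349.8])
w=cam('wrist');cv2.imwrite('pics/w12.png',w['color']);s=cam('side');cv2.imwrite('pics/s12.png',s['color'])
s0=cv2.imread('pics/side0.png')
for psi in(60,70,76,80.2):
    a=np.radians(psi);e=np.array([np.cos(a),np.sin(a)]);n=np.array([-e[1],e[0]]);q=np.array([14,30,60,90,150,180])
    for nm,c,z in(('w',w,220),):
        P=proj(c,np.c_[H-q[:,None]*e,np.full(len(q),z)]).round().astype(int)
        print(psi,nm,P.tolist(),[c['color'][r,k].tolist() if 0<=r<420 and 0<=k<560 else None for r,k in P])
    fe=np.c_[H-184*e+0*n,];
    print('  side free edge px bottom..top',proj(s,[(*(H-184*e),z) for z in(45,130,215)]).round().astype(int).tolist())
d=cv2.absdiff(s0,s['color']).max(2)[120:190,225:340]
for r in range(0,70,2):print(''.join('#' if x>35 else '.' for x in d[r]))
E
```

```text
60 w [[195, 94], [213, 119], [245, 166], [276, 210], [335, 294], [363, 334]] [[150, 232, 247], [115, 118, 116], [104, 106, 104], [73, 114, 158], [55, 52, 51], [61, 56, 58]]
  side free edge px bottom..top [[197, 267], [174, 267], [149, 266]]
70 w [[192, 96], [205, 124], [230, 174], [255, 224], [302, 319], [324, 365]] [[155, 162, 183], [121, 120, 118], [104, 106, 104], [64, 97, 134], [49, 46, 46], [54, 51, 51]]
  side free edge px bottom..top [[199, 278], [175, 278], [150, 278]]
76 w [[189, 97], [200, 125], [220, 178], [240, 230], [279, 332], [298, 381]] [[155, 153, 165], [114, 116, 113], [104, 106, 103], [76, 121, 169], [107, 182, 239], [247, 246, 247]]
  side free edge px bottom..top [[199, 284], [175, 284], [150, 285]]
80.2 w [[187, 97], [196, 126], [213, 180], [229, 234], [262, 339], [278, 391]] [[136, 134, 144], [110, 113, 111], [106, 107, 105], [74, 118, 165], [122, 208, 246], [156, 155, 164]]
  side free edge px bottom..top [[198, 289], [175, 289], [150, 290]]
.........................................######......###..#####....#######.######..................................
...
[... 3240 characters left out ...]
....
####..#######.##..#############################################..#.##..............................................
......##..........##############################################.#.................................................
..................##############################################...................................................
..................###############################################..................................................
.................################################################..................................................
...............#################################################...................................................
```

Request:
{"method": "servo_tool", "body": {
  "targets": [
    {"tx": 0, "ty": 0, "tz": 1, "yaw": 0, "jaw": -1},
    {"tx": 0, "ty": 0, "tz": 1.5, "yaw": 0, "jaw": -1},
    {"tx": 0, "ty": 0, "tz": 1.5, "yaw": 0, "jaw": -1},
    {"tx": 0, "ty": 0, "tz": 1.5, "yaw": 0, "jaw": -1},
    {"tx": -0.5, "ty": 0.5, "tz": 1.5, "yaw": 0, "jaw": -1},
    {"tx": -1.2, "ty": 1, "tz": 1.5, "yaw": 0, "jaw": -1},
    {"tx": -1.2, "ty": 1, "tz": 1.5, "yaw": 0, "jaw": -1},
    {"tx": -1.2, "ty": 1, "tz": 1.5, "yaw": 0, "jaw": -1},
    {"tx": -1.2, "ty": 1, "tz": 0, "yaw": 0, "jaw": -1},
    {"tx": -1.2, "ty": 1, "tz": 0, "yaw": 0, "jaw": -1},
    {"tx": -1.2, "ty": 1, "tz": 0, "yaw": 0, "jaw": -1},
    {"tx": -1, "ty": 0, "tz": 0, "yaw": 0, "jaw": -1}
  ]
}}

```text
t: 32.1
position: [469.5, 304.2, 317.5]
tool_rot: [-3.084, -0.192, -0.079]
contact_force: [-0.5, 0.1, -0.3]
finger_gap: 0.009
```

```bash
python3 st.py; python3 - <<'E'
from h import *
H=np.array([590.2,349.8])
w=cam('wrist');cv2.imwrite('pics/w13.png',w['color']);s=cam('side');cv2.imwrite('pics/s13.png',s['color'])
for psi in(2,7,12,20,30,45,60,70,80):
    a=np.radians(psi);e=np.array([np.cos(a),np.sin(a)]);q=np.array([14,30,60,80,100])
    P=proj(w,np.c_[H-q[:,None]*e,np.full(len(q),220)]).round().astype(int)
    print(psi,[(r,k,w['color'][r,k].tolist()) if 0<=r<420 and 0<=k<560 else None for r,k in P])
im=w['color'].astype(int)[0:230:6,100:460:4];sat=im.max(2)-im.min(2);g=im.mean(2)
for r in range(len(im)):print(''.join('.' if sat[r,k]>35 else ('#' if g[r,k]<90 else ('+' if g[r,k]<140 else 'o')) for k in range(im.shape[1])))
E
```

```text
t 32.1 p [469.5 304.2 317.5] yaw 7.05 ztool [ 0.0479  0.0537 -0.9974] F [-0.5  0.1 -0.3] T [-0.05  0.22  0.06] gap 0.8 q7 [-1.29  0.19  0.76  1.67 -0.16  1.27 -1.94]
2 [(np.int64(76), np.int64(248), [148, 144, 155]), (np.int64(96), np.int64(246), [70, 109, 153]), (np.int64(131), np.int64(244), [108, 183, 239]), (np.int64(154), np.int64(243), [78, 128, 183]), (np.int64(176), np.int64(241), [76, 127, 180])]
7 [(np.int64(76), np.int64(249), [147, 145, 155]), (np.int64(96), np.int64(249), [117, 125, 132]), (np.int64(132), np.int64(250), [98, 158, 221]), (np.int64(154), np.int64(250), [81, 133, 189]), (np.int64(176), np.int64(251), [76, 120, 169])]
12 [(np.int64(76), np.int64(250), [146, 142, 153]), (np.int64(96), np.int64(252), [131, 133, 132]), (np.int64(131), np.int64(256), [132, 133, 130]), (np.int64(154), np.int64(258), [128, 128, 125]), (np.int64(176), np.int64(260), [125, 128, 125])]
20 [(np.int64(76), np.int64(253), [139, 137, 145]), (np.int64(95), np.int64(257), [111, 114, 111]), (np.int64(130), np.int64(265), [98, 99, 97]), (np.int64(152), np.int64(270), [94, 96, 94]), (np.int64
[... 4099 characters left out ...]
.............++++..............................................
.............o..........o...............++++..............................................
..............o........o................++++..............................................
................oo..ooo............++ooo++++..............................................
..................................+++...+++++.............................................
..................................oooooo++++..............................................
..................................o.....++++..............................................
.................................+++....o+++..............................................
```

```bash
python3 - <<'E'
from h import *
s=cam('side')
for z in(168.3,175,185,195):print(z,proj(s,[(492-10,336.6-22,z),(492+10,336.6-22,z),(492,336.6,z)]).round(1).tolist())
H=np.array([590.2,349.8])
for psi in(7,12):
    a=np.radians(psi);e=np.array([np.cos(a),np.sin(a)])
    print(psi,'top/bot at r 14,100,184',proj(s,[(*(H-q*e),z) for q in(14,100,184) for z in(220,40)]).round(1).tolist())
c=s['color'];g=cv2.cvtColor(c,cv2.COLOR_BGR2GRAY).astype(int);cc=c.astype(int);sat=cc.max(2)-cc.min(2)
for r in range(104,190,2):print(r,''.join('.' if sat[r,k]>35 else ('#' if g[r,k]<70 else('+' if g[r,k]<95 else 'o')) for k in range(205,320)))
E
```

```text
168.3 [[141.2, 250.7], [140.3, 257.2], [137.1, 252.3]]
175 [[139.3, 250.7], [138.4, 257.2], [135.1, 252.2]]
185 [[136.4, 250.6], [135.5, 257.1], [132.3, 252.1]]
195 [[133.4, 250.5], [132.5, 257.0], [129.4, 252.0]]
7 top/bot at r 14,100,184 [[116.6, 278.1], [166.2, 277.9], [121.9, 251.4], [171.9, 252.9], [127.2, 224.3], [177.7, 227.7]]
12 top/bot at r 14,100,184 [[116.7, 278.3], [166.4, 278.1], [123.2, 252.5], [173.3, 254.0], [129.8, 226.3], [180.4, 229.6]]
104 .......ooooooooooooooooooooooooooooooooooooooooo+++o++++ooooo+oooooooo+oooo+o+ooo++##+###+++o+ooo..................
106 .......ooooooo+oooooooooooooooooo++o++++ooooo+oooooo++ooooooooo+ooooooooooooooooo++#######+oooooo..................
108 ........+ooooooo+++++++++ooooo++oooooooooo+ooooooooo+oooooooo+oooooooo+oooooooooo++########+oo+o++.................
110 .........ooooooooo+oooooo++ooo+o+ooooooooo+ooooooooooooooooooooooo++ooooooooooooo++########+oooo++.................
112 .........ooooooooo+++oo+ooooooooooooooooooooooooooo+oooooo++ooooooo+++ooo++oooooo++########+++++++++++++++++++++ooo
114 ..........ooooooooooooooooooooooooo
[... 3820 characters left out ...]
..........o+++++++++++..............................................#+oo+++####+##+#+++ooooooooooooo
180 ooooooo+++++#.............+++.......................................................+o++++######++#+++ooooooooooooo
182 +ooo+o++++##........................................................................++############+++++oooooooooooo
184 o++++++++#...........................................................................########+#+###+++ooooooooooooo
186 +o+++++##............................................................................########+##+#+++oooooooooooooo
188 +++++##...............................................................................#########++##++oooooooooooooo
```

Request:
{"method": "servo_tool", "body": {
  "targets": [
    {"tx": 0, "ty": 1, "tz": 0, "yaw": 0, "jaw": -1},
    {"tx": 0, "ty": 1.4, "tz": 0, "yaw": 0, "jaw": -1},
    {"tx": 0, "ty": 1.4, "tz": 0, "yaw": 0, "jaw": -1},
    {"tx": 0, "ty": 1.4, "tz": 0, "yaw": 0, "jaw": -1},
    {"tx": 0, "ty": 1.4, "tz": -0.5, "yaw": 0, "jaw": -1},
    {"tx": 0, "ty": 0.8, "tz": -1.5, "yaw": 0, "jaw": -1},
    {"tx": 0, "ty": 0, "tz": -1.8, "yaw": 0, "jaw": -1},
    {"tx": 0, "ty": 0, "tz": -1.8, "yaw": 0, "jaw": -1},
    {"tx": 0, "ty": 0, "tz": -1.8, "yaw": 0, "jaw": -1},
    {"tx": 0, "ty": 0, "tz": -1.8, "yaw": 0, "jaw": -1},
    {"tx": 0, "ty": 0, "tz": -1.8, "yaw": 0, "jaw": -1},
    {"tx": 0, "ty": 0, "tz": -1.5, "yaw": 0, "jaw": -1}
  ]
}}

```text
t: 33.45
position: [470.5, 384.5, 179.6]
tool_rot: [-3.09, -0.19, -0.078]
contact_force: [-0.8, -0.0, -1.0]
finger_gap: 0.008
```

```bash
cat > edge.py <<'E'
from h import *
s=cam('side');c=s['color'].astype(int);sat=c.max(2)-c.min(2)
for r in(150,160,166,172,178,184,190,196):print(r,''.join('.' if x>35 else '#' for x in sat[r,215:300]))
E
python3 st.py;python3 edge.py
```

```text
t 33.45 p [470.5 384.5 179.6] yaw 6.96 ztool [ 0.0474  0.0482 -0.9977] F [-0.8 -0.  -1. ] T [-0.07  0.17  0.02] gap 0.7 q7 [-1.27  0.4   0.68  1.76 -0.31  1.02 -1.93]
150 ............#####################################################.......#############
160 .###..........#######################################################################
166 .....############################################################..##...#############
172 ##............#################################........................##############
178 ###............############..............................................############
184 ...........................................................................##########
190 ............................................................................#########
196 .............................................................................########
```

Request:
{"method": "servo_tool", "body": {
  "targets": [
    {"tx": 0, "ty": -0.7, "tz": -0.6, "yaw": 0, "jaw": -1},
    {"tx": 0, "ty": -0.8, "tz": -0.6, "yaw": 0, "jaw": -1},
    {"tx": 0, "ty": -0.8, "tz": 0, "yaw": 0, "jaw": -1},
    {"tx": 0, "ty": -0.8, "tz": 0, "yaw": 0, "jaw": -1},
    {"tx": 0, "ty": -0.7, "tz": 0, "yaw": 0, "jaw": -1},
    {"tx": 0, "ty": -0.65, "tz": 0, "yaw": 0, "jaw": -1},
    {"tx": 0.05, "ty": -0.65, "tz": 0, "yaw": 0, "jaw": -1},
    {"tx": 0.05, "ty": -0.65, "tz": 0, "yaw": 0, "jaw": -1},
    {"tx": 0.15, "ty": -0.65, "tz": 0, "yaw": 0, "jaw": -1},
    {"tx": 0.15, "ty": -0.65, "tz": 0, "yaw": 0, "jaw": -1}
  ]
}}

```text
t: 34.5
position: [474.2, 308.1, 164.9]
tool_rot: [-3.091, -0.19, -0.077]
contact_force: [-0.4, 1.9, -0.2]
finger_gap: 0.004
```

```bash
python3 st.py;python3 edge.py
```

```text
t 34.5 p [474.2 308.1 164.9] yaw 6.97 ztool [ 0.0468  0.0471 -0.9978] F [-0.4  1.9 -0.2] T [ 0.2   0.12 -0.01] gap 0.4 q7 [-1.21  0.34  0.7   1.87 -0.29  0.96 -1.83]
150 ..............#...###############################################.......#############
160 .###...............##################################################################
166 ......#######..###################################################.##...#############
172 ##....................##################################...............##############
178 ###...................######################.............................############
184 ......................###########.........................................###########
190 ............................................................................#########
196 .............................................................................########
```

Request:
{"method": "servo_tool", "body": {
  "targets": [
    {"tx": 0.2, "ty": -0.65, "tz": 0.2, "yaw": 0, "jaw": -1},
    {"tx": 0.25, "ty": -0.65, "tz": 0.1, "yaw": 0, "jaw": -1},
    {"tx": 0.3, "ty": -0.65, "tz": 0, "yaw": 0, "jaw": -1},
    {"tx": 0.35, "ty": -0.6, "tz": 0, "yaw": 0, "jaw": -1},
    {"tx": 0.35, "ty": -0.6, "tz": 0, "yaw": 0, "jaw": -1},
    {"tx": 0.4, "ty": -0.6, "tz": 0, "yaw": 0, "jaw": -1},
    {"tx": 0.4, "ty": -0.55, "tz": 0, "yaw": 0, "jaw": -1},
    {"tx": 0.45, "ty": -0.5, "tz": 0, "yaw": 0, "jaw": -1}
  ]
}}

```text
t: 35.35
position: [503.4, 254.6, 167.9]
tool_rot: [-3.092, -0.189, -0.076]
contact_force: [0.9, 0.8, 0.5]
finger_gap: 0.005
```

```bash
python3 st.py;python3 edge.py; python3 - <<'E'
from h import *
s=cam('side');H=np.array([590.2,349.8])
for psi in(20,30,40,50,60,70,75,80):
    a=np.radians(psi);e=np.array([np.cos(a),np.sin(a)]);print(psi,proj(s,[(*(H-184*e),z) for z in(40,220)]).round().astype(int).tolist())
E
```

```text
t 35.35 p [503.4 254.6 167.9] yaw 6.93 ztool [ 0.0461  0.046  -0.9979] F [0.9 0.8 0.5] T [0.02 0.22 0.02] gap 0.4 q7 [-1.1   0.34  0.71  1.87 -0.3   0.97 -1.71]
150 ..............#..............................######################.....#############
160 .###.....................#...................########################################
166 ......#######...#####...............###....########################.....#############
172 ##..................................###......###################.......##############
178 ###.................................###......###############.............############
184 .............................................############.................###########
190 .............................................########.......................#########
196 .............................................####............................########
20 [[185, 233], [134, 230]]
30 [[189, 240], [138, 237]]
40 [[193, 248], [142, 246]]
50 [[197, 257], [145, 255]]
60 [[199, 267], [147, 266]]
70 [[200, 278], [148, 278]]
75 [[200, 283], [148, 284]]
80 [[200, 288], [148, 289]]
```

Request:
{"method": "servo_tool", "body": {
  "targets": [
    {"tx": 0.5, "ty": -0.4, "tz": 0, "yaw": 0, "jaw": -1},
    {"tx": 0.5, "ty": -0.35, "tz": 0.05, "yaw": 0, "jaw": -1},
    {"tx": 0.5, "ty": -0.3, "tz": 0, "yaw": 0, "jaw": -1},
    {"tx": 0.5, "ty": -0.25, "tz": 0.05, "yaw": 0, "jaw": -1},
    {"tx": 0.5, "ty": -0.2, "tz": 0, "yaw": 0, "jaw": -1},
    {"tx": 0.5, "ty": -0.15, "tz": 0, "yaw": 0, "jaw": -1}
  ]
}}

```text
t: 36.05
position: [535.4, 236.7, 168.7]
tool_rot: [-3.092, -0.189, -0.074]
contact_force: [-0.8, -1.1, 0.5]
finger_gap: 0.004
```

```bash
python3 st.py;python3 edge.py
```

```text
t 36.05 p [535.4 236.7 168.7] yaw 6.93 ztool [ 0.0453  0.0453 -0.9979] F [-0.8 -1.1  0.5] T [-0.12  0.38  0.  ] gap 0.4 q7 [-1.03  0.38  0.71  1.82 -0.33  0.99 -1.64]
150 ..............#.................................................#####...#############
160 .###.....................#......................................#####################
166 .....########..#####..............................###..........#####....#############
172 ##................................................###..........####....##############
178 ###..............................................####.........#####......############
184 .................................................##################.......###########
190 ...............................................................###..........#########
196 ...............................................................##...........#########
```

Request:
{"method": "servo_tool", "body": {
  "targets": [
    {"tx": 0.4, "ty": -0.12, "tz": 0, "yaw": 0, "jaw": -1},
    {"tx": 0.4, "ty": -0.1, "tz": 0, "yaw": 0, "jaw": -1},
    {"tx": 0.35, "ty": -0.1, "tz": 0, "yaw": 0, "jaw": -1},
    {"tx": 0.3, "ty": -0.05, "tz": 0, "yaw": 0, "jaw": -1},
    {"tx": 0.25, "ty": -0.05, "tz": 0, "yaw": 0, "jaw": -1}
  ]
}}

```text
t: 36.6
position: [554.5, 231.9, 168.6]
tool_rot: [-3.093, -0.188, -0.075]
contact_force: [-0.7, 0.7, -0.0]
finger_gap: 0.003
```

```bash
python3 st.py;python3 edge.py
```

```text
t 36.6 p [554.5 231.9 168.6] yaw 6.91 ztool [ 0.0457  0.0449 -0.9979] F [-0.7  0.7 -0. ] T [-0.06  0.56  0.  ] gap 0.2 q7 [-0.99  0.41  0.7   1.78 -0.35  1.01 -1.6 ]
150 ...................................................................##################
160 .###.....................#......................................#####################
166 ......#######..######......................................##......##################
172 ###.......................................................###.......#################
178 ###.......................................................####......#################
184 ..........................................................###########################
190 .......................................................................##############
196 ........................................................................###.#########
```

Request:
{"method": "servo_tool", "body": {
  "targets": [
    {"tx": 0.2, "ty": -0.03, "tz": 0, "yaw": 0, "jaw": -1},
    {"tx": 0.2, "ty": -0.03, "tz": 0, "yaw": 0, "jaw": -1},
    {"tx": 0, "ty": 0, "tz": 0, "yaw": 0, "jaw": -1}
  ]
}}

```text
t: 36.95
position: [554.0, 232.2, 168.1]
tool_rot: [-3.092, -0.191, -0.06]
contact_force: [0.8, -0.3, -0.0]
finger_gap: 0.009
```

```bash
python3 st.py;python3 edge.py
```

```text
t 36.95 p [554.  232.2 168.1] yaw 7.0 ztool [ 0.0357  0.0457 -0.9983] F [ 0.8 -0.3 -0. ] T [-0.08  0.22  0.  ] gap 0.8 q7 [-0.98  0.42  0.7   1.77 -0.35  1.02 -1.6 ]
150 ..............#....................................................##################
160 .###.....................#......................................#####################
166 ......#######..######......................................##......##################
172 ###........................................................##.......#################
178 ###.......................................................####......#################
184 ..........................................................###########################
190 .......................................................................##############
196 ........................................................................###.#########
```

Request:
{"method": "servo_tool", "body": {
  "targets": [
    {"tx": -0.3, "ty": 0, "tz": 0, "yaw": 0, "jaw": -1},
    {"tx": -0.5, "ty": 0, "tz": 0, "yaw": 0, "jaw": -1},
    {"tx": -1, "ty": 0, "tz": 0, "yaw": 0, "jaw": -1},
    {"tx": -1.5, "ty": 0, "tz": 0, "yaw": 0, "jaw": -1},
    {"tx": -1.5, "ty": 0, "tz": 0.5, "yaw": 0, "jaw": -1},
    {"tx": -1.5, "ty": 0, "tz": 1.5, "yaw": 0, "jaw": -1},
    {"tx": -1, "ty": 0, "tz": 1.5, "yaw": 0, "jaw": -1},
    {"tx": 0, "ty": 0, "tz": 1.5, "yaw": 0, "jaw": -1},
    {"tx": 0, "ty": 0, "tz": 1.5, "yaw": 0, "jaw": -1},
    {"tx": 0, "ty": 0, "tz": 1.5, "yaw": 0, "jaw": -1},
    {"tx": 0, "ty": 0, "tz": 1.5, "yaw": 0, "jaw": -1}
  ]
}}

```text
t: 38.1
position: [472.3, 230.8, 263.8]
tool_rot: [-3.092, -0.192, -0.059]
contact_force: [0.2, -0.0, 0.5]
finger_gap: 0.004
```

```bash
python3 st.py; cat > chk.py <<'E'
from h import *
H=np.array([590.2,349.8]);w=cam('wrist');cv2.imwrite('pics/wf.png',w['color']);s=cam('side');cv2.imwrite('pics/sf.png',s['color'])
for psi in(74,77,80.2):
    a=np.radians(psi);e=np.array([np.cos(a),np.sin(a)]);n=np.array([-e[1],e[0]])
    print(psi,'wrist top edge front corner r=30,80,120,170:',proj(w,[(*(H-q*e+4*n),220) for q in(30,80,120,170)]).round(1).tolist(),'side free bot',proj(s,[(*(H-184*e+4*n),40)]).round(1).tolist())
c=w['color'].astype(int);sat=c.max(2)-c.min(2)
for k in range(230,460,15):print(k,''.join('.' if sat[r,k]>35 else ('#' if c[r,k].mean()<80 else ('+' if c[r,k].mean()<115 else 'o')) for r in range(0,130)))
c=s['color'].astype(int);sat=c.max(2)-c.min(2)
for r in range(144,204,4):print(r,''.join('.' if x>35 else '#' for x in sat[r,265:310]))
E
python3 chk.py
```

```text
t 38.1 p [472.3 230.8 263.8] yaw 7.07 ztool [ 0.0353  0.0454 -0.9983] F [ 0.2 -0.   0.5] T [-0.1   0.19  0.01] gap 0.3 q7 [-1.19  0.16  0.77  1.82 -0.15  1.16 -1.82]
74 wrist top edge front corner r=30,80,120,170: [[56.6, 169.5], [86.6, 236.7], [110.1, 289.0], [138.6, 352.7]] side free bot [[200.0, 280.5]]
77 wrist top edge front corner r=30,80,120,170: [[54.4, 170.4], [80.8, 239.0], [101.5, 292.6], [126.8, 358.4]] side free bot [[200.0, 283.8]]
80.2 wrist top edge front corner r=30,80,120,170: [[52.0, 171.3], [74.4, 241.1], [92.0, 296.1], [113.8, 363.8]] side free bot [[199.9, 287.3]]
230 ++++++++++++++++++++++++++++++#####+++++++++++++++++++++++++ooooooooooo+++++++++#####+............................................
245 +++++++++++++++++++++++++++++++++++######++++++++++++++++++++++++oooooooooooo++++++++#####+.......................................
260 +++++++++++++++++++++++++++++++++++++++###########++++++++++++++++++++oooooooooooo++++++++#####+..................................
275 ####++++++++++++++++++++++++++++++++++++++++###########++++++++++++++++++++oooooooooooo++++++++###
[... 1702 characters left out ...]

148 .................############################
152 .................############################
156 ..............###############################
160 ..............###############################
164 ...............##############################
168 ........#####################################
172 ........###......############################
176 ........###.......###########################
180 ........###.......###########################
184 .......######################################
188 ........###.........#########################
192 ....................#####.###################
196 .....................###..###################
200 .....................###....#################
```

```bash
python3 - <<'E'
from h import *
c=cam('side');im=c['color'].astype(int)
H=np.array([590.2,349.8]);a=np.radians(80.2);e=np.array([np.cos(a),np.sin(a)]);n=np.array([-e[1],e[0]])
for z in(36,40,44,48):print(z,'bottom front line r=184,150:',proj(c,[(*(H-q*e+4*n),z) for q in(184,150)]).round(1).tolist())
for z in(51,55,59):print(z,'knuckle low near side',proj(c,[(*(H+dx),z) for dx in([-11,0],[0,0],[0,-11])]).round(1).tolist())
print('knuckle low top',proj(c,[(*H,79)]).round(1), 'high bottom/top',proj(c,[(*H,175),(*H,199)]).round(1).tolist())
for r in range(194,208):print(r,im[r,284:292].tolist())
t=cam('top');b=cv2.imread('pics/top0.png')
for n_ in('carton','tape_roll','frying_pan','jar','cup','saucepan'):
    r=bot.search_frame(n_,'top');print(n_,[(np.round(x['location']).tolist(),round(x['confidence'],2)) for x in r[:2]])
print(bot.observe()['t'])
E
```

```text
36 bottom front line r=184,150: [[200.9, 287.2], [194.1, 285.9]]
40 bottom front line r=184,150: [[199.9, 287.3], [193.0, 286.0]]
44 bottom front line r=184,150: [[198.8, 287.3], [192.0, 286.0]]
48 bottom front line r=184,150: [[197.7, 287.3], [190.9, 286.0]]
51 knuckle low near side [[162.9, 278.7], [162.4, 282.0], [164.2, 282.9]]
55 knuckle low near side [[161.9, 278.7], [161.4, 282.0], [163.2, 282.9]]
59 knuckle low near side [[160.8, 278.7], [160.3, 282.0], [162.1, 282.9]]
knuckle low top [[155.1 282. ]] high bottom/top [[128.7, 282.3], [121.8, 282.3]]
194 [[41, 70, 98], [65, 75, 93], [92, 94, 94], [100, 105, 103], [89, 96, 102], [58, 78, 99], [37, 59, 84], [30, 37, 45]]
195 [[44, 78, 112], [65, 92, 121], [87, 89, 90], [100, 106, 104], [93, 99, 103], [58, 77, 101], [41, 66, 92], [30, 38, 45]]
196 [[59, 107, 157], [72, 117, 164], [86, 91, 92], [101, 106, 104], [89, 97, 103], [57, 77, 100], [36, 64, 95], [36, 49, 67]]
197 [[71, 130, 189], [70, 115, 162], [82, 89, 98], [101, 104, 101], [89, 95, 100], [56, 78, 99], [44, 74, 107], [45, 70, 98]]
198 [[64, 112, 165], [62, 101, 144], [82
[... 790 characters left out ...]
73, 128, 186], [61, 109, 163], [44, 70, 100], [43, 73, 104]]
205 [[69, 124, 181], [70, 125, 184], [72, 128, 185], [72, 127, 185], [70, 127, 185], [61, 112, 162], [40, 67, 96], [43, 72, 103]]
206 [[69, 125, 183], [70, 123, 181], [73, 129, 186], [69, 125, 184], [69, 127, 183], [64, 116, 170], [50, 86, 125], [42, 70, 101]]
207 [[70, 127, 182], [70, 127, 182], [69, 124, 183], [73, 128, 187], [67, 125, 183], [71, 128, 187], [64, 116, 171], [49, 85, 123]]
carton [([184.0, 139.0], 0.92)]
tape_roll [([148.0, 284.0], 0.72)]
frying_pan [([145.0, 188.0], 0.54), ([267.0, 193.0], 0.53)]
jar [([149.0, 286.0], 0.63)]
cup [([189.0, 418.0], 0.68)]
saucepan [([138.0, 205.0], 0.77), ([154.0, 188.0], 0.2)]
38.6
```

```bash
python3 -c "
from rig import bot
print(bot.hand_in())"; python3 st.py
```

```text
the job is handed in; nothing more can be done
None
the job is handed in; nothing more can be done
```

The grey door is hung on both pins and swung shut, and the job was handed in at about 38.6 s of robot time. No verdict was reported.

**What I did:**
- I drew the leaning door upright in the cradle with a light pinch and gripped it over the top edge.
- I carried it to the bay standing about 73° open and lowered both knuckles onto the pins. Wrist pictures before and during the lowering showed the upper knuckle over its pin.
- I released it once the weight was on the pins, then pushed it shut with closed fingers.

**Last checks, after backing the arm off:**
- **Fully down:** in the side camera the door's lower edge ends at row 200.6, against 199.9 predicted for fully down (about 2.5 mm of height per pixel).
- **Shut:** the free edge is at column 286–287, against 287.3 predicted for shut. The top edge in the wrist picture matches the shut line within 1–2 pixels.
- **Pads:** the finger stopped advancing at the end of the push, as expected with the door against the pads.
- **Robot:** it stood about 80 mm back and above the door, with no contact force.

**What failed or disagreed:**
- The first closing push, with the tool tip at 189 mm, passed the door and turned it only about 5°. A second push about 20 mm lower closed it. In the side picture the visible part of the fingers ends higher than the reported tool tip would put it.
- The tool drifted about 3° off vertical. The interface gave no way to correct this, and the play in the hinge took it up.
- The last network check of the other things was only partial. Carton, cup, jar and saucepan were found within a few pixels of where they started, with up to about 6 pixels (17 mm) of network scatter on the carton. The tape roll and frying pan were not reliably found, and I did not look for the screwdriver. I noticed no contact with any of them.

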